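Fit the circlip on a bottle mixer's shaft

TASK

Turn the bottle mixer's selector to off (the hollow circle), then let go of it. Take the circlip pliers by both handles, squeeze them fully to their stop so that the ring opens, and slide the ring level, without forcing it, over the end of the shaft and down to the groove just above the washer. Finish holding it there, still fully spread and centred round the groove, with the pliers kept in the gripper; leave the two bottles and the mortar alone.

Things in the scene. Friction and masses are not known exactly. Their poses are not given: they have to be found in the camera images.
- mixer: Bottle mixer, fixed: white housing 200 x 300 mm, aluminium deck 80 mm above the bench, origin at the centre of its underside, z up. On the deck, at its own y = +65 mm, a vertical shaft with a hub flange (110 mm across, top 102 mm above the bench), a boss (60 mm across, top at 118 mm) and a steel washer (50 mm across, top at 121 mm); at its own y = -70 mm the selector.
- groove (a point): Point on the shaft axis at mid-height of the retaining groove (z up along the shaft). The shaft is steel, 32 mm in diameter; the groove is 4.5 mm high and 29.6 mm in diameter, its lower edge level with the top of the washer, which lies 2.25 mm below this point.
- shaft_end (a point): Centre of the flat top end of the shaft, 17.75 mm above the groove point; the end has a chamfer 3 mm high down from 32 to 26 mm in diameter.
- selector (a joint): Angle (rad) of the selector knob, growing clockwise seen from above, with detents every 30 degrees (0.524 rad; under 0.15 N m). 0 is off: the pointer (white line, pointed end) points along the mixer's -x axis to the hollow circle. -0.52 is reverse (a small dot); 0.52, 1.05 and 1.57 are forward speeds (bars of growing length). It starts at a forward speed.
- selector_grip (a point): Point on the vertical axis of the selector, 26 mm above the deck, at a good height to pinch. The black knob has a skirt 48 mm across, 4 mm high, and on it an upright bar 13 mm wide, 43 mm long, its top 9 mm above this point. The frame turns with the knob: the bar lies along its x axis, pointer end at -x.
- pliers: Bent-nose external circlip pliers, about 180 g, lying level: the ring lies on the tray's floor, both handles across the tray's near rim. Origin at the pivot bolt, mid-height of the handles; x points forward to the tips, z up; symmetric left and right. The jaws bend straight down 48 mm ahead of the pivot and carry the ring on their pins, 40 mm below this origin; it cannot come off.
- pliers_grip (a point): Point between the handles, 50 mm behind the pivot, where they are gripped (a finger outside each, closing along y); axes as the pliers'. The sleeves are 12 mm high (6 mm above and below this point) and run 28 to 122 mm behind the pivot; here 57 mm over their outsides when free, 36 mm and parallel at the stop. The tray's rim is 31 to 55 mm behind this point, its top 6 mm lower.
- handle_left (a joint): Angle (rad) of the left handle (the right one mirrors it): 0 free, ring closed to 29.6 mm inside diameter; 0.203 to 0.215 pressed on the stop screw, ring spread to 36 mm. Below 0.09 the ring cannot pass the shaft. A spring resists with about 5 N at the gripping point at first and 10 N at the stop; beyond the stop the pliers are rigid.
- ring_center (a point): Centre of the opening of the spread ring (where the shaft's axis belongs), in the mid-plane of the ring, 60 mm ahead of the pivot when spread (61 mm when free) and 40 mm below it; z is the ring's axis. The circlip is dark spring steel, 3 mm thick, its band 3 to 4 mm wide, its gap and eyes towards the pliers. It moves with the pliers.
- tray: White enamel tray 250 x 190 x 38.5 mm with a dark rim, fixed; floor 3 mm thick; origin under its centre, its handles-side rim at -x.
- bottle_big: Bystander: stoppered clear glass bottle, 76 mm across, 150 mm high, origin at the centre of its underside.
- bottle_small: Bystander: stoppered clear glass bottle, 60 mm across, 120 mm high, origin at the centre of its underside.
- mortar: Bystander: white porcelain mortar, 100 mm across, 65 mm high, origin at the centre of its underside.

How it is judged:
On the way, in this order (a step that is already met when the one before it is completed fails the run):
1. the selector is turned to off and let go (value of joint selector between -0.13 and 0.13 rad and contact force between the fingers and mixer below 0.3 N), for 0.3 s.
2. the ring, spread by the squeezed pliers, is held level and centred over the end of the shaft (value of joint handle_left above 0.165 rad and horizontal distance between ring_center and shaft_end below 0.006 m and z of ring_center in the frame of shaft_end above 0 m and angle between the z axis of ring_center and the z axis of groove, either way round below 0.15 rad).
At the end, for the whole second after the job is handed in: Selector at off (0.13 rad). Ring centre within 3 mm of the shaft axis, 2.5 mm above to 3 mm below mid-groove, level within 0.1 rad; pliers held (over 5 N), squeezed past 0.165 rad, at rest, pressing on the mixer with under 15 N. Bottles and mortar where they stood (30 mm) (value of joint selector between -0.13 and 0.13 rad and value of joint handle_left above 0.165 rad and horizontal distance between ring_center and groove below 0.003 m and z of ring_center in the frame of groove between -0.003 and 0.0025 m and angle between the z axis of ring_center and the z axis of groove, either way round below 0.1 rad and contact force between the fingers and pliers above 5 N and contact force between pliers and mixer below 15 N and linear speed of pliers below 0.02 m/s and distance of each of bottle_big, bottle_small, mortar from where it was at the start of the episode below 0.03 m and angle between each of bottle_big, bottle_small, mortar's own z axis and vertical below 0.2 rad); the arm keeps its last pose, push and grip.
It fails at once if the ring or pliers are forced against the mixer (over 30 N) (contact force between pliers and mixer above 30 N).
It fails at once if a bystander is knocked (moved over 30 mm or tipped) (not (distance of bottle_big from where it was at the start of the episode below 0.03 m and angle between bottle_big's own z axis and vertical below 0.2 rad) or not (distance of bottle_small from where it was at the start of the episode below 0.03 m and angle between bottle_small's own z axis and vertical below 0.2 rad) or not (distance of mortar from where it was at the start of the episode below 0.03 m and angle between mortar's own z axis and vertical below 0.2 rad)).
It also fails if it takes over 58 s, if anything falls off the work surface, if the arm or the gripper's body presses on something with over 40 N, if the wrist force passes 120 N, or if a joint passes its speed limit or range.

ROBOT

A 6-joint arm with a two-finger parallel gripper is mounted at the origin on the work surface. World frame = base frame: x ahead of the robot, y to its left, z up, the work surface at z = 0. Lengths are in m, angles in rad, forces in N, time in s.
With the tool pointing down it reaches from about 0.35 to 0.975 m from the base axis. Payload 4.9 kg.
Tool frame: the origin (TCP) lies between the finger pads; the fingertips stand 17 mm ahead of it and the grasp point (between the pads) lies 2 mm behind it; z points along the fingers, y is the direction in which the jaws open and shut (so a half turn about z gives the same grasp; the last joint's range is limited). The gripper opens to 85 mm and grips with 20 to 120 N. Pads are 22 mm wide; open, the fingers measure 114 mm over their backs; the gripper's body (76 mm by 85 mm) begins 54 mm behind the grasp point. The pads swing forward as they close: fully open they stand 13 mm farther back than shut.
Start: joints at [1.226, 0.053, 1.613, -0, 1.476, -0.119], TCP at [0.14, 0.609, 0.248] pointing down, gripper open.
Joint ranges: [-3.01, 3.01], [-1.01, 2.22], [0.06, 2.58], [-1.02, 4.17], [0.09, 2.62], [-3.14, 3.14]. Speed limits (rad/s): [2.57, 2.57, 3.14, 3.14, 3.14, 3.14].

INTERFACE

Orientations are given as a unit quaternion [w, x, y, z].
In Python, from plant import state, grab_frame, camera_model, job_done, find_in, silhouettes, landmark_of gives the robot as it stands.
- The arm moves only by the shell command python3 -m crank 'ROWS'. ROWS is JSON, a list of rows, each an object with "angular": the turn, a rotation vector about the tool's x, y, z each as a share of 5 degrees, from -1 to 1, a list of three; "delta_pos": the shift along the tool's x, y, z each as a share of 3 cm, from -1 to 1, a list of three; "gripper": the opening, from 0 (shut) to 1 (fully open). In form: [{"angular": [ax, ay, az], "delta_pos": [tx, ty, tz], "gripper": gripper}, ...]. A call has 1 to 12 rows; each row shifts and turns the commanded pose from where the row before left it, along the tool's axes as they then stand; what a row does not reach is not made up. A row lasts 1/8 s, in which the tool goes at most 62.5 mm and 10.7 degrees, less where a joint would pass 70% of its speed; a pose out of reach is approached as far as the arm can. A call with a number of a shift or a turn outside -1 to 1 is refused whole. A call with a gripper value outside its range is refused whole. The fingers move at their own pace and stop on an object; the grip force is fixed at half the most. Time passes only in rows, so rows that do not move let the fingers close. It gives the time, the measured TCP pose, the force and the opening at its end, in the units of the state.
- state(): the state, without advancing time (a new reading comes with each control period).
- grab_frame(name): name is "side" or "top"; returns the picture (400x640x3 uint8, red, green, blue); there is no depth.
- camera_model(name): a dict with "camera_matrix" (3x3 intrinsics, pixels), "rvec" (rotation vector, rad) and "tvec" (3), from world to camera coordinates, as OpenCV has them. Camera axes: x right, y down, z forward; pixel columns grow to the right and rows downward; lengths in m; the calibration is good to about 2 mm. A picture is of the moment at which its call begins. camera_model takes no time and is no camera call.
- job_done(): hands the job in, once; it reports no verdict.
Trained networks look in the newest picture that a camera, given by its name, has taken for a name from the list of things; names that differ only in an ending like _2 or _b are one class to them, and where a whole thing is asked for, a point or a joint stands for the part that bears it (a point fixed in the world has none). Each returns a list of dicts, best first, with "conf" (0 to 1); they miss things now and then, are a little off and sometimes report something else, mostly with a low value. They report only what shows in the picture. A call takes as long as a camera call.
- find_in(camera, target): "bbox" ([left, top, right, bottom] in pixels, round what is visible of it).
- silhouettes(camera, target): "mask" (400x640 bool, what is visible of it) and "bbox" ([left, top, right, bottom] in pixels, round what is visible of it).
- landmark_of(camera, target): "pixel" ([column, row] in pixels: a listed point, or the origin of a listed thing).
The state is a dict: "time": time; "joint_pos": joint angles; "joint_vel": joint speeds; "joint_efforts": joint torques, N m; "tool_pos": TCP position; "tool_rot": TCP orientation; "contact_force": force on the tool from outside, world axes, zero at the start; "ft_torque": the same for the moment, N m; "gripper_width": opening from 0.0 (shut) to 1.0 (fully open).
Only numpy, scipy, OpenCV 4.12 (cv2) and the standard library are available. Lean on these libraries where they do the work, as an engineer would, in place of code of your own. Each camera call takes 0.05 s, during which the arm holds its last target.

## Working session

There is one attempt and no reset: what is moved stays moved. The work goes in short steps, Python scripts to look and compute and a shell command to move; the robot and the scene stay as the last step left them, time stands still between calls to the robot, and variables do not carry over. Pictures are saved under pics/ and viewed, and the job is handed in when it is done.

```bash
ls; mkdir -p pics; python3 - <<'E'
from plant import *
import cv2
s=state(); print(s)
for c in("side","top"):
    cv2.imwrite(f"pics/{c}0.png",grab_frame(c)[:,:,::-1]); m=camera_model(c); print(c,m)
E
```

```text
pics
{'time': 0.0, 'joint_pos': array([ 1.22601541e+00,  5.33753902e-02,  1.61429790e+00, -2.44266926e-05,
        1.47600553e+00, -1.18978108e-01]), 'joint_vel': array([ 1.29088375e-04, -2.19906363e-03, -2.35507745e-04, -1.01617202e-03,
        1.16718200e-03,  5.00500723e-05]), 'joint_efforts': array([-8.29201838e-06, -3.93682659e+01, -3.70175886e+01, -2.11135298e-04,
        7.07313055e-03,  2.38023617e-06]), 'tool_pos': array([0.13972156, 0.60857481, 0.24704917]), 'tool_rot': array([-2.27876055e-04,  1.12660481e-01,  9.93632995e-01, -1.01796023e-03]), 'contact_force': array([-0.34304169, -0.32008918, -0.07486716]), 'ft_torque': array([-0.0403145 ,  0.00706671,  0.04010385]), 'gripper_width': 0.9962518623135989}
side {'camera_matrix': array([[413.30208879,   0.        , 316.71618495],
       [  0.        , 413.30208879, 198.27760587],
       [  0.        ,   0.        ,   1.        ]]), 'rvec': array([ 2.12983401, -0.12094595,  0.05232656]), 'tvec': array([-0.62774993,  0.13726325,  1.32003557])}
top {'camera_matrix': array([[393.85350861,   0.        , 319.68283694],
       [  0.        , 393.85350861, 204.02052655],
       [  0.        ,   0.        ,   1.        ]]), 'rvec': array([ 2.16368078, -2.17703461,  0.06492579]), 'tvec': array([0.01882576, 0.63621807, 1.57424258])}
```

View pics/side0.png

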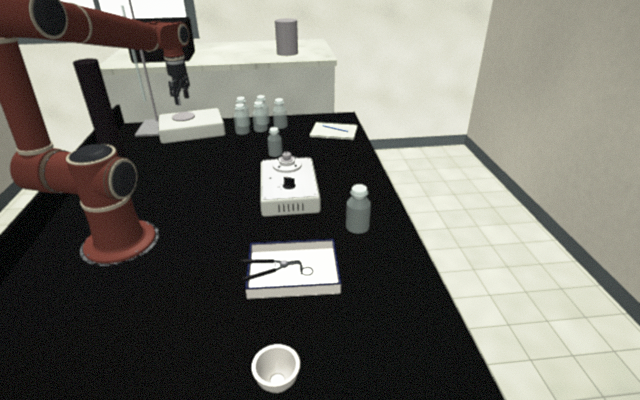

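View pics/top0.png

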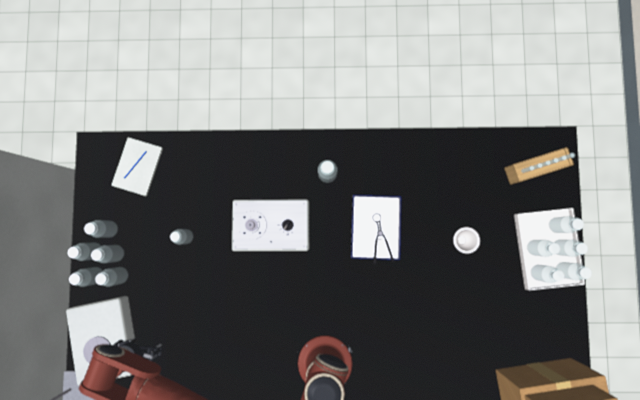

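```bash
cat > h.py <<'E'
from plant import *
import numpy as np, cv2
from scipy.spatial.transform import Rotation as R
def P(c):
    m=camera_model(c); return m["camera_matrix"],np.array(m["rvec"]),np.array(m["tvec"])
def ray(c,px):
    K,r,t=P(c); Rm=cv2.Rodrigues(r)[0]
    d=Rm.T@np.linalg.inv(K)@np.array([px[0],px[1],1.]); return -Rm.T@t,d/np.linalg.norm(d)
def atz(c,px,z):
    o,d=ray(c,px); return o+d*(z-o[2])/d[2]
def tri(p1,p2):
    o1,d1=ray("side",p1);o2,d2=ray("top",p2)
    A=np.stack([d1,-d2],1); s=np.linalg.lstsq(A,o2-o1,rcond=None)[0]
    a=o1+s[0]*d1;b=o2+s[1]*d2; return (a+b)/2,np.linalg.norm(a-b)
def proj(c,X):
    K,r,t=P(c); return cv2.projectPoints(np.atleast_2d(np.array(X,float)),r,t,K,None)[0].reshape(-1,2)
E
python3 - <<'E'
from h import *
np.set_printoptions(precision=4,suppress=True)
Z={"groove":.12325,"shaft_end":.141,"selector_grip":.106,"mixer":0,"pliers":.0415,"pliers_grip":.0415,"ring_center":.0045,"tray":0}
for n in Z:
    q={}
    for c in("side","top"):
        r=landmark_of(c,n)
        if r: q[c]=r[0]["pixel"]; print(n,c,[(np.round(x["pixel"],1),round(x["conf"],2)) for x in r[:2]],atz(c,q[c],Z[n]))
    if len(q)==2: print("   tri",tri(q["side"],q["top"]))
print(state()["time"])
E
```

```text
groove side [(array([286.5, 160. ]), 0.57)] [0.5491 0.26   0.1232]
groove top [(array([249.5, 224.8]), 0.93), (array([248.1, 224.3]), 0.51)] [0.5509 0.2809 0.1233]
   tri (array([0.5504, 0.2833, 0.1115]), np.float64(0.0016477568534032535))
shaft_end side [(array([285.8, 154.1]), 0.74)] [0.548  0.2731 0.141 ]
shaft_end top [(array([248.4, 222.4]), 0.97)] [0.5594 0.2816 0.141 ]
   tri (array([0.5538, 0.2825, 0.1366]), np.float64(0.011412697773774004))
selector_grip side [(array([289.7, 179.3]), 0.45)] [0.554  0.1452 0.106 ]
selector_grip top [(array([286.7, 221.9]), 0.69)] [0.5617 0.1407 0.106 ]
   tri (array([0.5577, 0.1404, 0.1088]), np.float64(0.0076671604771564395))
mixer side [(array([293. , 195.1]), 0.57)] [0.5651 0.2115 0.    ]
mixer top [(array([271. , 227.4]), 0.94), (array([460.8, 238.6]), 0.68)] [0.5432 0.2165 0.    ]
   tri (array([ 0.5542,  0.2168, -0.0033]), np.float64(0.021967430585562452))
pliers side [(array([282.9, 264.5]), 0.72)] [ 0.5129 -0.221   0.0415]
pliers top [(array([381.5, 234.2]), 0.82), (array([327.7, 175.1]), 0.71)] [ 0.5127 -0.2311  0.0415]
   tri (array([ 0.5128, -0.2301,  0.0494]), np.float64(0.00028181345254664215))
pliers_grip side [(array([266.2, 264.9]), 0.62)] [ 0.4664 -0.2171  0.0415]
pliers_grip top [(array([378.9, 242.6]), 0.8)] [ 0.4794 -0.2202  0.0415]
   tri (array([ 0.473 , -0.2202,  0.0442]), np.float64(0.01288090827180183))
ring_center side [(array([303.8, 270.4]), 0.91)] [ 0.5713 -0.2112  0.0045]
ring_center top [(array([380.2, 221.4]), 0.57)] [ 0.565  -0.2318  0.0045]
   tri (array([ 0.5673, -0.2297,  0.0211]), np.float64(0.005810703440819299))
tray side [(array([291.2, 271.3]), 0.58), (array([283.2, 264. ]), 0.33)] [ 0.5351 -0.2057  0.    ]
tray top [(array([376.4, 226.9]), 0.7)] [ 0.5427 -0.2165  0.    ]
   tri (array([ 0.5388, -0.2154,  0.0088]), np.float64(0.007574236658416236))
0.9
```

```bash
python3 - <<'E'
import cv2,numpy as np
s=cv2.imread("pics/side0.png");t=cv2.imread("pics/top0.png")
def z(im,x0,y0,w,h,f,n): cv2.imwrite(n,cv2.resize(im[y0:y0+h,x0:x0+w],None,fx=f,fy=f,interpolation=cv2.INTER_CUBIC))
z(t,225,190,90,68,8,"pics/tmix.png")
z(t,345,190,64,75,8,"pics/ttray.png")
z(s,235,145,100,75,8,"pics/smix.png")
z(s,235,235,110,66,7,"pics/stray.png")
E
```

```text
(no output)
```

View pics/tmix.png

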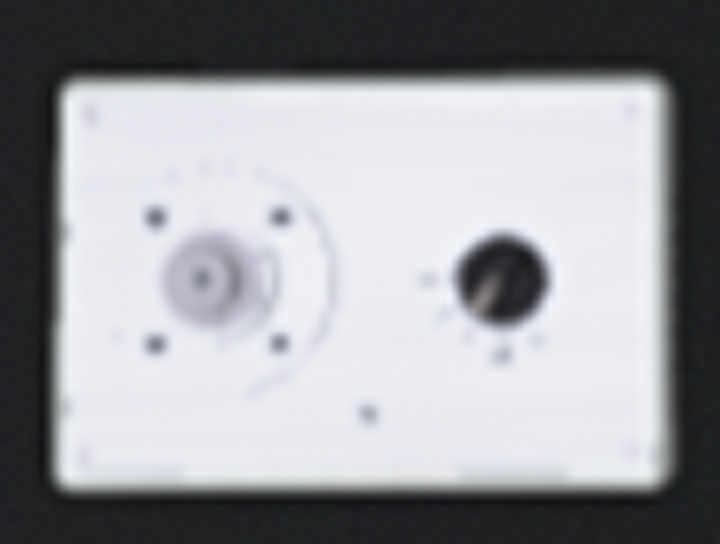

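View pics/ttray.png

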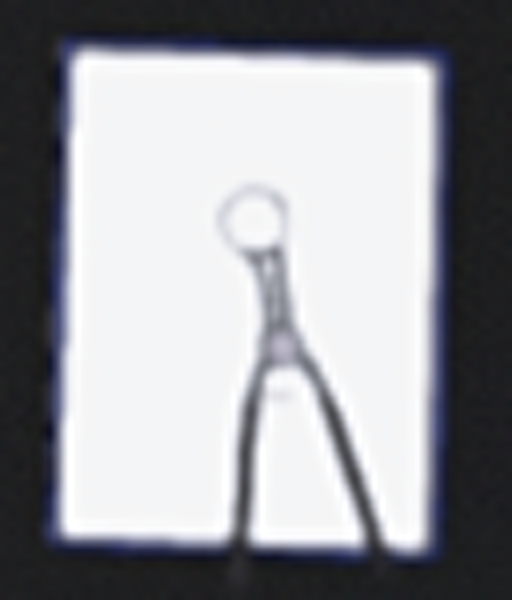

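View pics/smix.png

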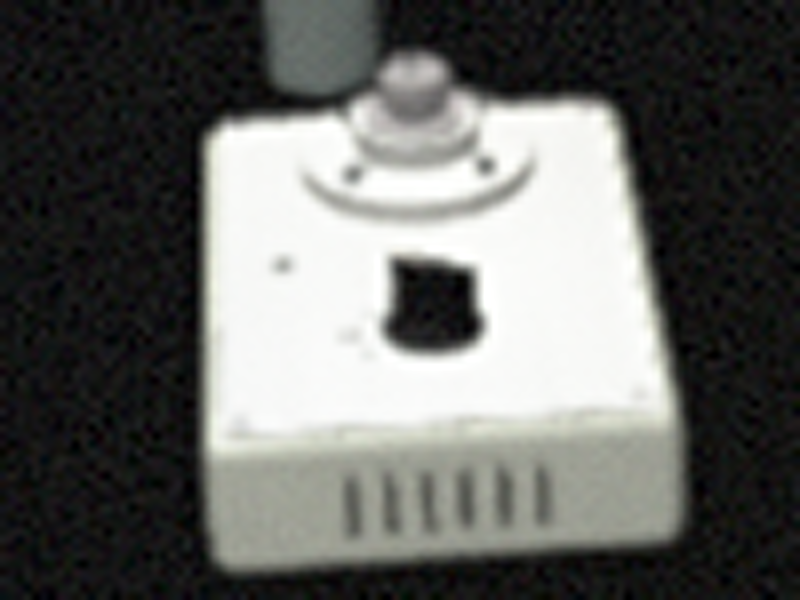

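View pics/stray.png

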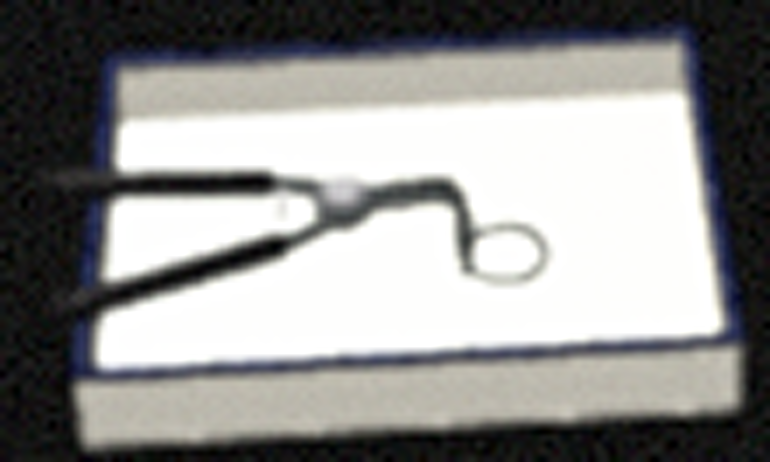

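```bash
cat > fit.py <<'E'
from h import *
from scipy.optimize import minimize
np.set_printoptions(precision=4,suppress=True)
im={c:cv2.imread(f"pics/{c}0.png") for c in("side","top")}
def boxfit(c,roi,dims,x0,cen=(0,0),thr=None,S=8):
    x,y,w,h=roi; g=cv2.cvtColor(im[c],cv2.COLOR_BGR2GRAY)[y:y+h,x:x+w].astype(float)
    L,W,H=dims
    def f(p):
        ca,sa=np.cos(p[2]),np.sin(p[2]); pts=[]
        for sx in(-1,1):
            for sy in(-1,1):
                for z in(0,H):
                    a,b=sx*L/2,sy*W/2; pts.append([p[0]+ca*a-sa*b,p[1]+sa*a+ca*b,z])
        q=proj(c,pts)
        hull=cv2.convexHull(((q-[x,y]+.5)*S*16-8).astype(np.int32))
        m=np.zeros((h*S,w*S),np.uint8); cv2.fillPoly(m,[hull],255,shift=4)
        m=cv2.resize(m,(w,h),interpolation=cv2.INTER_AREA)/255.
        m=cv2.GaussianBlur(m,(0,0),.5)
        return ((m-t)**2).sum()
    if thr is None: t=np.clip((g-30)/(np.percentile(g,50)-30),0,1)
    else: t=thr(g)
    r=minimize(f,x0,method="Nelder-Mead",options=dict(initial_simplex=np.array(x0)+np.array([[0,0,0],[.02,0,0],[0,.02,0],[0,0,.05]]),xatol=1e-5,fatol=1e-4)); return r.x,r.fun
if __name__=="__main__":
    for c,roi in(("top",(225,190,95,70)),("side",(255,155,70,65))):
        print(c,boxfit(c,roi,(.2,.3,.08),[.555,.215,0.],thr=lambda g:np.clip((g-30)/90,0,1)))
    print(ray("top",(0,0))[0],ray("side",(0,0))[0])
E
python3 fit.py
```

```text
top (array([0.551 , 0.2112, 0.0022]), np.float64(84.28880308736252))
side (array([0.5491, 0.2347, 0.0011]), np.float64(175.0210807202092))
[ 0.5076 -0.0178  1.6203] [ 0.5203 -1.1062  0.8131]
```

```bash
cat > ov.py <<'E'
from fit import *
import sys
def circ(c,ctr,r,z,n=60):
    a=np.linspace(0,2*np.pi,n); return proj(c,np.stack([ctr[0]+r*np.cos(a),ctr[1]+r*np.sin(a),np.full(n,z)],1))
def overlay(c,img,roi,S,polys,fn):
    x,y,w,h=roi; o=cv2.resize(img[y:y+h,x:x+w],None,fx=S,fy=S,interpolation=cv2.INTER_CUBIC)
    for p,col in polys:
        q=((p-[x,y]+.5)*S-.5); cv2.polylines(o,[(q*16).astype(np.int32)],False,col,1,cv2.LINE_AA,4)
    cv2.imwrite(fn,o)
def mixpolys(c,X,Y,a,sel=.52):
    M=lambda p:proj(c,[[X+np.cos(a)*u-np.sin(a)*v,Y+np.sin(a)*u+np.cos(a)*v,w] for u,v,w in p])
    def mc(v,r,z):
        t=np.linspace(0,6.2832,50); return M([(r*np.cos(k),v+r*np.sin(k),z) for k in t])
    P=[(M([(-.1,-.15,z),(.1,-.15,z),(.1,.15,z),(-.1,.15,z),(-.1,-.15,z)]),(0,0,255)) for z in(.08,0)]
    P+=[(mc(.065,.055,.102),(0,160,0)),(mc(.065,.03,.118),(255,0,0)),(mc(.065,.016,.1255),(0,200,255)),(mc(.065,.013,.141),(0,0,255)),(mc(-.07,.024,.084),(0,200,0))]
    d=np.array([-np.cos(sel),np.sin(sel)]);e=np.array([-d[1],d[0]])
    b=[(*(np.array([0,-.07])+i*.0215*d+j*.0065*e),.115) for i,j in((1,1),(1,-1),(-1,-1),(-1,1),(1,1))]
    P.append((M(b),(0,140,255))); return P
E
python3 - <<'E'
from ov import *
th=lambda g:(np.clip((g-90)/60,0,1))
print(boxfit("top",(225,190,95,70),(.2,.3,.08),[.555,.215,0.],thr=th))
def th2(g):
    return np.clip((g-60)/40,0,1)
# side: mask upper region not used
print(boxfit("side",(255,172,70,45),(.2,.3,.08),[.555,.215,0.],thr=th2))
p=boxfit("top",(225,190,95,70),(.2,.3,.08),[.555,.215,0.],thr=th)[0]
overlay("top",im["top"],(225,190,90,68),8,mixpolys("top",*p),"pics/o1.png")
overlay("side",im["side"],(250,145,80,75),8,mixpolys("side",*p),"pics/o2.png")
E
```

```text
(array([ 0.5514,  0.2109, -0.0025]), np.float64(105.9541126135393))
(array([0.5481, 0.2372, 0.0077]), np.float64(113.46910572497592))
```

View pics/o1.png

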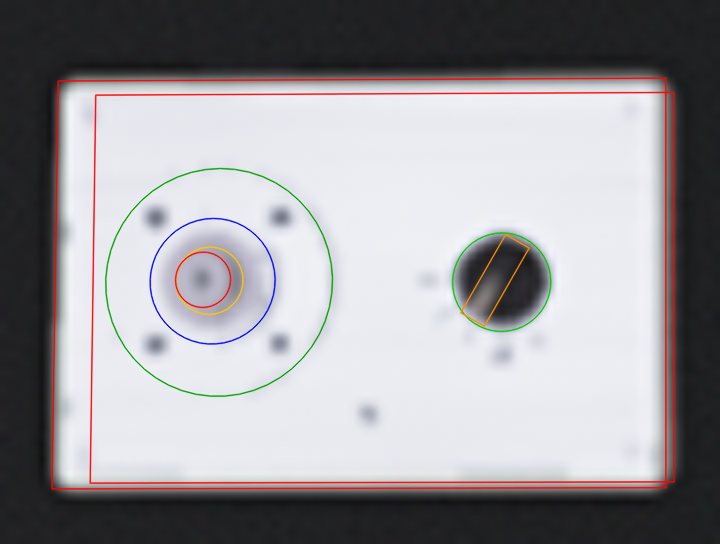

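View pics/o2.png

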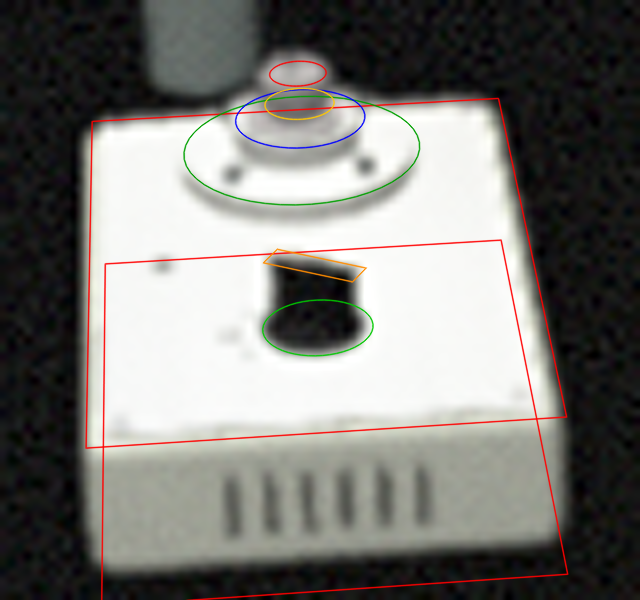

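```bash
cat > to.py <<'E'
from h import *
import sys
np.set_printoptions(precision=3,suppress=True)
# args x y z yawdeg(of tool x)  -> delta in units
s=state(); q=s["tool_rot"]; Rt=R.from_quat([q[1],q[2],q[3],q[0]])
a=[float(v) for v in sys.argv[1:]]
d=Rt.inv().apply(np.array(a[:3])-s["tool_pos"])/.03
y=np.deg2rad(a[3]); Rd=R.from_matrix(np.array([[np.cos(y),np.sin(y),0],[np.sin(y),-np.cos(y),0],[0,0,-1.]]))
rv=(Rt.inv()*Rd).as_rotvec()/np.deg2rad(5)
m=Rt.as_matrix()
print("t",s["time"],"pos",s["tool_pos"],"yaw",np.degrees(np.arctan2(m[1,0],m[0,0])),"F",s["contact_force"],"w",s["gripper_width"])
print("delta units (cur frame)",d,"rot units",rv, "delta in target frame",Rd.inv().apply(np.array(a[:3])-s["tool_pos"])/.03)
E
python3 to.py .552 .141 .19 150
```

```text
t 0.9 pos [0.14  0.609 0.248] yaw 167.0659435262772 F [-0.486 -0.485  1.565] w 0.999984937418472
delta units (cur frame) [-16.88  -12.134   1.944] rot units [0.    0.    3.413] delta in target frame [-19.698  -6.646   1.944]
```

```bash
python3 -m crank '[{"angular":[0,0,0.85],"delta_pos":[0,0,0],"gripper":1},{"angular":[0,0,0.85],"delta_pos":[0,0,0],"gripper":1},{"angular":[0,0,0.85],"delta_pos":[0,0,0],"gripper":1},{"angular":[0,0,0.86],"delta_pos":[0,0,0],"gripper":1},{"angular":[0,0,0],"delta_pos":[-0.985,-0.33,0.1],"gripper":1},{"angular":[0,0,0],"delta_pos":[-0.985,-0.33,0.1],"gripper":1},{"angular":[0,0,0],"delta_pos":[-0.985,-0.33,0.1],"gripper":1},{"angular":[0,0,0],"delta_pos":[-0.985,-0.33,0.1],"gripper":1},{"angular":[0,0,0],"delta_pos":[-0.985,-0.33,0.1],"gripper":1},{"angular":[0,0,0],"delta_pos":[-0.985,-0.33,0.1],"gripper":1},{"angular":[0,0,0],"delta_pos":[-0.985,-0.33,0.1],"gripper":1},{"angular":[0,0,0],"delta_pos":[-0.985,-0.33,0.1],"gripper":1}]'
python3 to.py .552 .141 .19 150
```

```text
time: 2.4
tool_pos: [0.3057, 0.4216, 0.2244]
tool_rot: [0.0, 0.259, 0.966, 0.0]
contact_force: [-0.6, 0.3, -0.3]
gripper_width: 0.998
t 2.4 pos [0.306 0.422 0.224] yaw 150.01556516438214 F [-0.598  0.327 -0.257] w 0.9980103331755749
delta units (cur frame) [-11.785  -3.999   1.145] rot units [0.005 0.001 0.003] delta in target frame [-11.787  -3.995   1.146]
```

```bash
python3 -m crank '[{"angular":[0,0,0],"delta_pos":[-0.985,-0.33,0.1],"gripper":1},{"angular":[0,0,0],"delta_pos":[-0.985,-0.33,0.1],"gripper":1},{"angular":[0,0,0],"delta_pos":[-0.985,-0.33,0.1],"gripper":1},{"angular":[0,0,0],"delta_pos":[-0.985,-0.33,0.1],"gripper":1},{"angular":[0,0,0],"delta_pos":[-0.985,-0.33,0.1],"gripper":1},{"angular":[0,0,0],"delta_pos":[-0.985,-0.33,0.1],"gripper":1},{"angular":[0,0,0],"delta_pos":[-0.985,-0.33,0.1],"gripper":1},{"angular":[0,0,0],"delta_pos":[-0.985,-0.33,0.1],"gripper":1},{"angular":[0,0,0],"delta_pos":[-0.985,-0.33,0.1],"gripper":1},{"angular":[0,0,0],"delta_pos":[-0.985,-0.33,0.1],"gripper":1},{"angular":[0,0,0],"delta_pos":[-0.985,-0.33,0.1],"gripper":1},{"angular":[0,0,0],"delta_pos":[-0.985,-0.33,0.1],"gripper":1}]'
python3 to.py .552 .141 .19 150
```

```text
time: 3.9
tool_pos: [0.5535, 0.1414, 0.1883]
tool_rot: [0.0, 0.259, 0.966, 0.0]
contact_force: [-0.2, 0.3, 0.6]
gripper_width: 0.994
t 3.9 pos [0.554 0.141 0.188] yaw 150.0095302106664 F [-0.249  0.289  0.584] w 0.9944378951169177
delta units (cur frame) [ 0.037 -0.037 -0.056] rot units [0.003 0.002 0.002] delta in target frame [ 0.037 -0.037 -0.056]
```

```bash
python3 - <<'E'
from ov import *
s=grab_frame("side")[:,:,::-1].copy();t=grab_frame("top")[:,:,::-1].copy()
cv2.imwrite("pics/side1.png",s);cv2.imwrite("pics/top1.png",t)
p=(.552,.211,0)
x,y,z=state()["tool_pos"]
for c,i,roi in(("side",s,(235,120,100,75)),("top",t,(240,170,100,75))):
    ln=proj(c,[[x,y,z-.017],[x,y,z],[x,y,z+.08]])
    d=np.array([np.cos(np.radians(60)),np.sin(np.radians(60))])*.0425
    l2=proj(c,[[x-d[0],y-d[1],z],[x+d[0],y+d[1],z]])
    overlay(c,i,roi,8,mixpolys(c,*p)+[(ln,(255,0,255)),(l2,(255,0,255))],f"pics/{c}1o.png")
E
```

```text
(no output)
```

View pics/side1o.png

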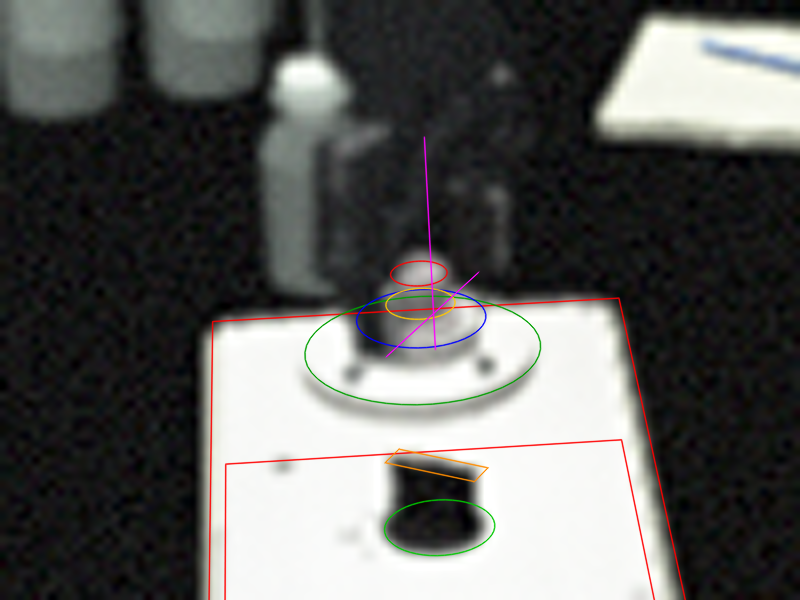

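View pics/top1o.png

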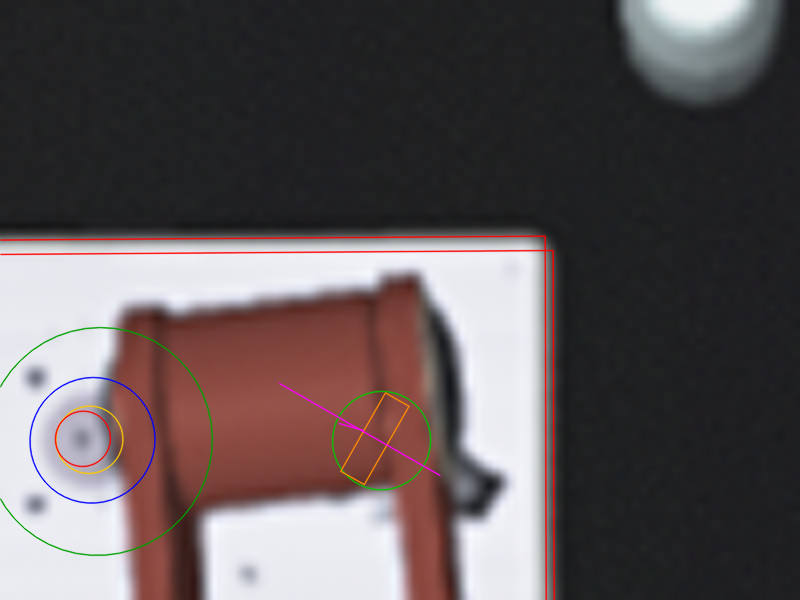

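```bash
python3 -m crank '[{"angular":[0,0,0],"delta_pos":[0.03,-0.03,0.7],"gripper":0.8},{"angular":[0,0,0],"delta_pos":[0,0,0.7],"gripper":0.7},{"angular":[0,0,0],"delta_pos":[0,0,0.7],"gripper":0.6},{"angular":[0,0,0],"delta_pos":[0,0,0.6],"gripper":0.5},{"angular":[0,0,0],"delta_pos":[0,0,0],"gripper":0.4},{"angular":[0,0,0],"delta_pos":[0,0,0],"gripper":0.3}]'
python3 -m crank '[{"angular":[0,0,0],"delta_pos":[0,0,0],"gripper":0.24},{"angular":[0,0,0],"delta_pos":[0,0,0],"gripper":0.2}]'
python3 to.py .552 .141 .106 150
```

```text
time: 4.75
tool_pos: [0.5521, 0.142, 0.1078]
tool_rot: [0.0, 0.259, 0.966, 0.0]
contact_force: [0.2, 0.0, 0.2]
gripper_width: 0.298
time: 5.0
tool_pos: [0.5522, 0.142, 0.1083]
tool_rot: [0.001, 0.259, 0.966, 0.0]
contact_force: [-0.3, 0.3, 0.1]
gripper_width: 0.202
t 5.0 pos [0.552 0.142 0.108] yaw 150.01116843289975 F [-0.344  0.288  0.073] w 0.20235091078311288
delta units (cur frame) [-0.01  -0.032  0.075] rot units [0.011 0.015 0.002] delta in target frame [-0.01  -0.032  0.075]
```

```bash
python3 -m crank '[{"angular":[0,0,0],"delta_pos":[0,0,0],"gripper":0.15},{"angular":[0,0,0],"delta_pos":[0,0,0],"gripper":0.1},{"angular":[0,0,0],"delta_pos":[0,0,0],"gripper":0.1}]'
python3 to.py .552 .141 .106 180
```

```text
time: 5.38
tool_pos: [0.5515, 0.1408, 0.1083]
tool_rot: [0.0, 0.259, 0.966, -0.001]
contact_force: [-2.5, -3.6, 4.6]
gripper_width: 0.143
t 5.375 pos [0.552 0.141 0.108] yaw 150.0212456065092 F [-2.498 -3.622  4.575] w 0.14258198697868193
delta units (cur frame) [-0.009  0.015  0.078] rot units [-0.032  0.    -5.996] delta in target frame [-0.015  0.008  0.078]
```

```bash
python3 -m crank '[{"angular":[0,0,-0.6],"delta_pos":[0,0,0],"gripper":0.1},{"angular":[0,0,-0.6],"delta_pos":[0,0,0],"gripper":0.1},{"angular":[0,0,-0.6],"delta_pos":[0,0,0],"gripper":0.1},{"angular":[0,0,-0.6],"delta_pos":[0,0,0],"gripper":0.1},{"angular":[0,0,-0.6],"delta_pos":[0,0,0],"gripper":0.1}]'
python3 -m crank '[{"angular":[0,0,-0.6],"delta_pos":[0,0,0],"gripper":0.1},{"angular":[0,0,-0.6],"delta_pos":[0,0,0],"gripper":0.1},{"angular":[0,0,-0.6],"delta_pos":[0,0,0],"gripper":0.1},{"angular":[0,0,-0.6],"delta_pos":[0,0,0],"gripper":0.1},{"angular":[0,0,-0.6],"delta_pos":[0,0,0],"gripper":0.1},{"angular":[0,0,0],"delta_pos":[0,0,0],"gripper":0.1}]'
python3 to.py .552 .141 .106 180; python3 -c "
from h import *;print(state()['ft_torque'])"
```

```text
time: 6.0
tool_pos: [0.5517, 0.1411, 0.1084]
tool_rot: [0.0, 0.13, 0.992, -0.001]
contact_force: [-3.1, -3.0, 4.2]
gripper_width: 0.134
time: 6.75
tool_pos: [0.5517, 0.1415, 0.1083]
tool_rot: [0.0, 0.0, 1.0, -0.0]
contact_force: [-3.0, -2.4, 6.0]
gripper_width: 0.138
t 6.75 pos [0.552 0.142 0.108] yaw 179.9827637086614 F [-2.996 -2.434  6.029] w 0.1382795490582185
delta units (cur frame) [-0.008 -0.017  0.077] rot units [-0.011  0.001 -0.003] delta in target frame [-0.008 -0.017  0.077]
[-0.41419468  0.57636932  0.0202687 ]
```

```bash
python3 -m crank '[{"angular":[0,0,0],"delta_pos":[0,0,0],"gripper":0.3},{"angular":[0,0,0],"delta_pos":[0,0,0],"gripper":0.5},{"angular":[0,0,0],"delta_pos":[0,0,-0.8],"gripper":0.6},{"angular":[0,0,0],"delta_pos":[0,0,-0.9],"gripper":0.8},{"angular":[0,0,0],"delta_pos":[0,0,-1],"gripper":1}]'
python3 to.py .47 -.22 .2 180
python3 - <<'E'
from ov import *
s=grab_frame("side")[:,:,::-1].copy()
cv2.imwrite("pics/side2.png",cv2.resize(s[120:210,250:330],None,fx=7,fy=7,interpolation=cv2.INTER_CUBIC))
E
```

```text
time: 7.38
tool_pos: [0.5513, 0.142, 0.1885]
tool_rot: [-0.0, 0.0, 1.0, 0.0]
contact_force: [0.2, -0.2, -0.2]
gripper_width: 0.979
t 7.375 pos [0.551 0.142 0.188] yaw 179.998280675958 F [ 0.164 -0.153 -0.219] w 0.9789389828608202
delta units (cur frame) [  2.711 -12.067  -0.384] rot units [ 0.002 -0.01  -0.   ] delta in target frame [  2.711 -12.067  -0.384]
```

View pics/side2.png

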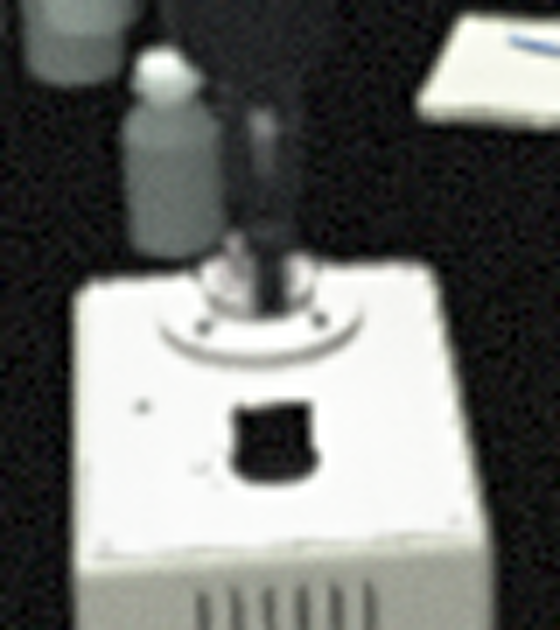

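```bash
python3 - <<'E'
from ov import *
f=lambda u,v:((u+.5)/8-.5+345,(v+.5)/8-.5+190)
g=lambda u,v:((u+.5)/7-.5+235,(v+.5)/7-.5+235)
r=atz("top",f(254,219),.0045);p=atz("top",f(283,347),.05)
l1=atz("top",f(263,372),.0445);l2=atz("top",f(240,540),.0445)
r1=atz("top",f(307,360),.0445);r2=atz("top",f(377,540),.0445)
print("top ring",r,"piv",p,"L",l1,l2,"R",r1,r2)
d=r-p;print(np.degrees(np.arctan2(d[1],d[0])),np.hypot(*d[:2]))
for a,b in((l1,l2),(r1,r2)): d=a-b;print(np.degrees(np.arctan2(d[1],d[0])))
print("side ring",atz("side",g(509,254),.0045),"piv",atz("side",g(345,194),.05))
a,b=atz("side",g(270,184),.0445),atz("side",g(50,182),.0445);c,e=atz("side",g(283,243),.0445),atz("side",g(70,303),.0445)
print(a,b,c,e)
for a,b in((a,b),(c,e)): d=a-b;print(np.degrees(np.arctan2(d[1],d[0])))
th=lambda q:np.clip((q-90)/60,0,1)
print(boxfit("top",(340,185,70,82),(.185,.245,.0385),[.54,-.215,0.],thr=th))
E
```

```text
top ring [ 0.5834 -0.2162  0.0045] piv [ 0.5177 -0.2239  0.05  ] L [ 0.5054 -0.2145  0.0445] [ 0.4226 -0.2017  0.0445] R [ 0.5112 -0.2364  0.0445] [ 0.4223 -0.2693  0.0445]
6.663486274756351 0.06613830886020977
-8.763162214994649
20.300155052634608
side ring [ 0.5811 -0.2143  0.0045] piv [ 0.516  -0.2218  0.05  ]
[ 0.4861 -0.2058  0.0445] [ 0.3979 -0.1939  0.0445] [ 0.4906 -0.2416  0.0445] [ 0.4087 -0.2659  0.0445]
-7.646228072924666
16.528481283175704
(array([ 0.5424, -0.2099,  1.5306]), np.float64(58.12046868376497))
```

```bash
python3 -m crank '[{"angular":[0,0,-0.64],"delta_pos":[0,0,0],"gripper":1},{"angular":[0,0,-0.64],"delta_pos":[0,0,0],"gripper":1}]'; python3 to.py .472 -.229 .16 186.4
```

```text
time: 7.68
tool_pos: [0.5517, 0.1421, 0.1881]
tool_rot: [0.0, -0.057, 0.998, 0.0]
contact_force: [-0.0, -0.2, 0.0]
gripper_width: 0.996
t 7.675 pos [0.552 0.142 0.188] yaw -173.49642563900792 F [-0.039 -0.199  0.007] w 0.9956993892238181
delta units (cur frame) [  4.042 -11.988   0.931] rot units [0.003 0.006 0.021] delta in target frame [  4.019 -11.995   0.936]
```

```bash
python3 -m crank '[{"angular":[0,0,0],"delta_pos":[0.335,-1,0],"gripper":1},{"angular":[0,0,0],"delta_pos":[0.335,-1,0],"gripper":1},{"angular":[0,0,0],"delta_pos":[0.335,-1,0],"gripper":1},{"angular":[0,0,0],"delta_pos":[0.335,-1,0],"gripper":1},{"angular":[0,0,0],"delta_pos":[0.335,-1,0],"gripper":1},{"angular":[0,0,0],"delta_pos":[0.335,-1,0],"gripper":1},{"angular":[0,0,0],"delta_pos":[0.335,-1,0.1],"gripper":1},{"angular":[0,0,0],"delta_pos":[0.335,-1,0.2],"gripper":1},{"angular":[0,0,0],"delta_pos":[0.335,-1,0.2],"gripper":1},{"angular":[0,0,0],"delta_pos":[0.335,-1,0.2],"gripper":1},{"angular":[0,0,0],"delta_pos":[0.335,-1,0.2],"gripper":1},{"angular":[0,0,0],"delta_pos":[0.335,-1,0],"gripper":1}]'; python3 to.py .472 -.229 .14 186.4
python3 - <<'E'
from ov import *
s=grab_frame("side")[:,:,::-1].copy();t=grab_frame("top")[:,:,::-1].copy()
cv2.imwrite("pics/side3.png",s);cv2.imwrite("pics/top3.png",t)
x,y,z=state()["tool_pos"]
for c,i,roi in(("side",s,(225,220,120,85)),("top",t,(340,190,80,80))):
    a=np.radians(6.4); u=np.array([np.cos(a),np.sin(a)]);v=np.array([-u[1],u[0]]); G=np.array([.472,-.229])
    L=lambda *P:proj(c,[[*(G+p*u+q*v),w] for p,q,w in P])
    b=[(L((-.011,.0285,.0445),(.011,.0285,.0445),(.011,-.0285,.0445),(-.011,-.0285,.0445)),(0,0,255)),(L((0,0,.0445),(.05,0,.0445),(.05,0,.0045)),(255,0,255)),(circ(c,G+.111*u,.0165,.0045),(0,200,0))]
    b+=[(L((-.01,s_*.0285,.0385),(-.055,s_*.0375,.0445)),(255,200,0)) for s_ in(1,-1)]
    b+=[(proj(c,[[x,y,z],[x,y,.0445]]),(255,0,0))]
    overlay(c,i,roi,6,b,f"pics/{c}3o.png")
q=i[180:330]
E
```

```text
time: 9.18
tool_pos: [0.4714, -0.23, 0.1601]
tool_rot: [-0.0, -0.056, 0.998, 0.0]
contact_force: [0.1, 0.4, 0.7]
gripper_width: 1.002
t 9.175 pos [ 0.471 -0.23   0.16 ] yaw -173.60518534513727 F [0.083 0.36  0.695] w 1.002040874546037
delta units (cur frame) [-0.025  0.029  0.67 ] rot units [ 0.011 -0.008 -0.001] delta in target frame [-0.024  0.029  0.67 ]
```

View pics/side3o.png

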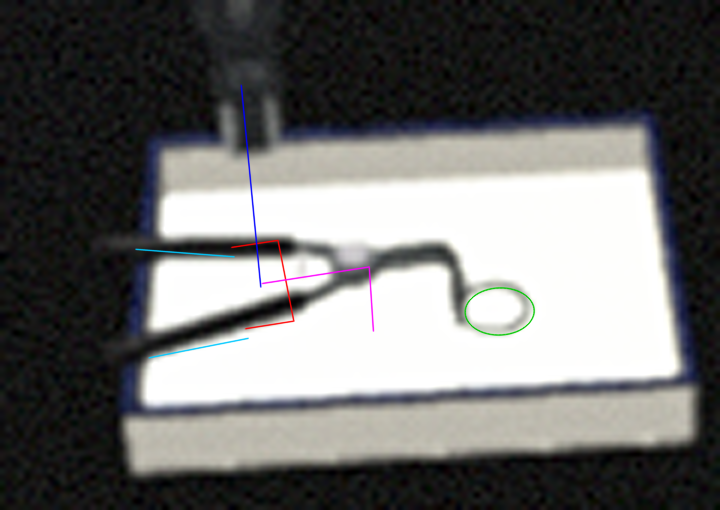

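View pics/top3o.png

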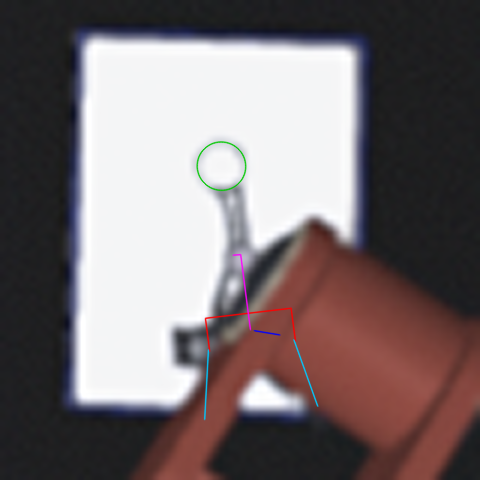

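```bash
python3 to.py .469 -.2285 .040 186.4; python3 -m crank '[{"angular":[0,0,0],"delta_pos":[0.07,0.05,0.9],"gripper":1},{"angular":[0,0,0],"delta_pos":[0,0,0.9],"gripper":1},{"angular":[0,0,0],"delta_pos":[0,0,0.7],"gripper":1},{"angular":[0,0,0],"delta_pos":[0,0,0.5],"gripper":1},{"angular":[0,0,0],"delta_pos":[0,0,0.5],"gripper":1},{"angular":[0,0,0],"delta_pos":[0,0,0.5],"gripper":1},{"angular":[0,0,0],"delta_pos":[0,0,0],"gripper":1}]';python3 to.py .469 -.2285 .040 186.4
```

```text
t 9.275 pos [ 0.471 -0.231  0.161] yaw -173.78440638690952 F [0.545 0.28  1.05 ] w 0.9970931635928213
delta units (cur frame) [0.07  0.108 4.027] rot units [-0.006 -0.002 -0.037] delta in target frame [0.07  0.106 4.027]
time: 10.15
tool_pos: [0.4689, -0.2274, 0.0399]
tool_rot: [-0.001, -0.056, 0.998, 0.001]
contact_force: [-0.9, -0.6, 0.2]
gripper_width: 1.005
t 10.15 pos [ 0.469 -0.227  0.04 ] yaw -173.58783046563497 F [-0.923 -0.552  0.189] w 1.0054650817707789
delta units (cur frame) [ 0.001 -0.035 -0.005] rot units [ 0.021 -0.024  0.002] delta in target frame [ 0.001 -0.035 -0.005]
```

```bash
python3 -m crank '[{"angular":[0,0,0],"delta_pos":[0,0,0],"gripper":0.85},{"angular":[0,0,0],"delta_pos":[0,0,0],"gripper":0.75},{"angular":[0,0,0],"delta_pos":[0,0,0],"gripper":0.7},{"angular":[0,0,0],"delta_pos":[0,0,0],"gripper":0.65},{"angular":[0,0,0],"delta_pos":[0,0,0],"gripper":0.6},{"angular":[0,0,0],"delta_pos":[0,0,0],"gripper":0.55}]'
python3 -m crank '[{"angular":[0,0,0],"delta_pos":[0,0,0],"gripper":0.5},{"angular":[0,0,0],"delta_pos":[0,0,0],"gripper":0.45},{"angular":[0,0,0],"delta_pos":[0,0,0],"gripper":0.38},{"angular":[0,0,0],"delta_pos":[0,0,0],"gripper":0.3},{"angular":[0,0,0],"delta_pos":[0,0,0],"gripper":0.2},{"angular":[0,0,0],"delta_pos":[0,0,0],"gripper":0.2}]'
python3 - <<'E'
from ov import *
s=grab_frame("side")[:,:,::-1].copy();t=grab_frame("top")[:,:,::-1].copy()
cv2.imwrite("pics/side4.png",cv2.resize(s[220:305,225:345],None,fx=6,fy=6,interpolation=cv2.INTER_CUBIC))
cv2.imwrite("pics/top4.png",cv2.resize(t[190:270,340:420],None,fx=6,fy=6,interpolation=cv2.INTER_CUBIC))
E
```

```text
time: 10.9
tool_pos: [0.4708, -0.2292, 0.0437]
tool_rot: [0.001, -0.056, 0.998, -0.001]
contact_force: [-3.2, 0.0, 8.0]
gripper_width: 0.559
time: 11.65
tool_pos: [0.4715, -0.2296, 0.0446]
tool_rot: [0.002, -0.056, 0.998, -0.002]
contact_force: [-3.3, 0.3, 11.4]
gripper_width: 0.392
```

View pics/side4.png

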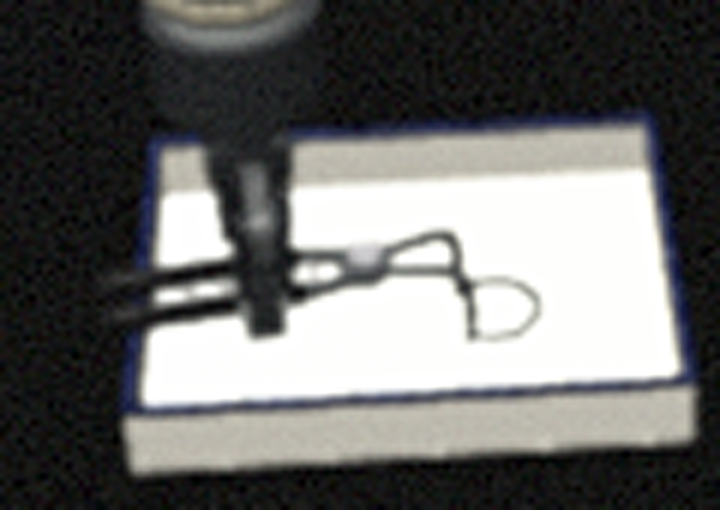

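View pics/top4.png

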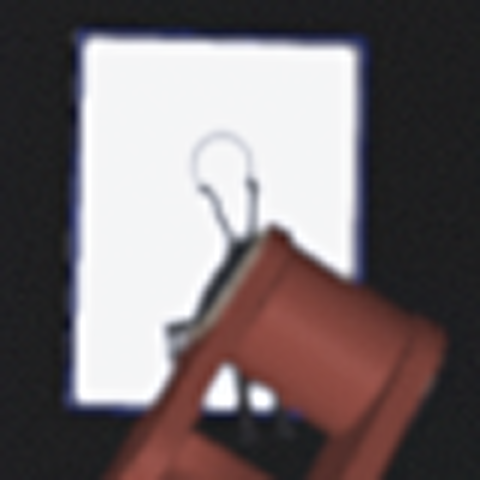

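```bash
python3 -m crank '[{"angular":[0,0,0],"delta_pos":[0,0,-0.2],"gripper":0.1},{"angular":[0,0,0],"delta_pos":[0,0,-0.3],"gripper":0.1},{"angular":[0,0,0],"delta_pos":[0,0,-0.5],"gripper":0.1}]'
python3 -m crank '[{"angular":[0,0,0],"delta_pos":[0,0,-0.8],"gripper":0.1},{"angular":[0,0,0],"delta_pos":[0,0,-1],"gripper":0.1},{"angular":[0,0,0],"delta_pos":[0,0,-1],"gripper":0.1},{"angular":[0,0,0],"delta_pos":[0,0,-1],"gripper":0.1},{"angular":[0,0,0],"delta_pos":[0,0,-1],"gripper":0.1},{"angular":[0,0,0],"delta_pos":[0,0,-1],"gripper":0.1},{"angular":[0,0,0],"delta_pos":[0,0,0],"gripper":0.1}]'
python3 to.py .469 -.2285 .040 186.4
python3 - <<'E'
from ov import *
s=grab_frame("side")[:,:,::-1].copy();t=grab_frame("top")[:,:,::-1].copy()
cv2.imwrite("pics/side5f.png",s);cv2.imwrite("pics/top5f.png",t)
cv2.imwrite("pics/side5.png",cv2.resize(s[170:270,225:345],None,fx=6,fy=6,interpolation=cv2.INTER_CUBIC))
cv2.imwrite("pics/top5.png",cv2.resize(t[180:270,340:440],None,fx=6,fy=6,interpolation=cv2.INTER_CUBIC))
E
```

```text
time: 12.12
tool_pos: [0.4689, -0.2275, 0.071]
tool_rot: [-0.001, -0.056, 0.998, 0.001]
contact_force: [0.0, 0.3, -1.4]
gripper_width: 0.387
time: 13.0
tool_pos: [0.471, -0.2288, 0.249]
tool_rot: [0.003, -0.056, 0.998, -0.002]
contact_force: [-1.3, 0.6, -1.3]
gripper_width: 0.388
t 13.0 pos [ 0.471 -0.229  0.249] yaw -173.58231248018518 F [-1.258  0.551 -1.295] w 0.3877022595985203
delta units (cur frame) [0.099 0.048 6.965] rot units [-0.049  0.058  0.003] delta in target frame [0.064 0.018 6.965]
```

View pics/side5.png

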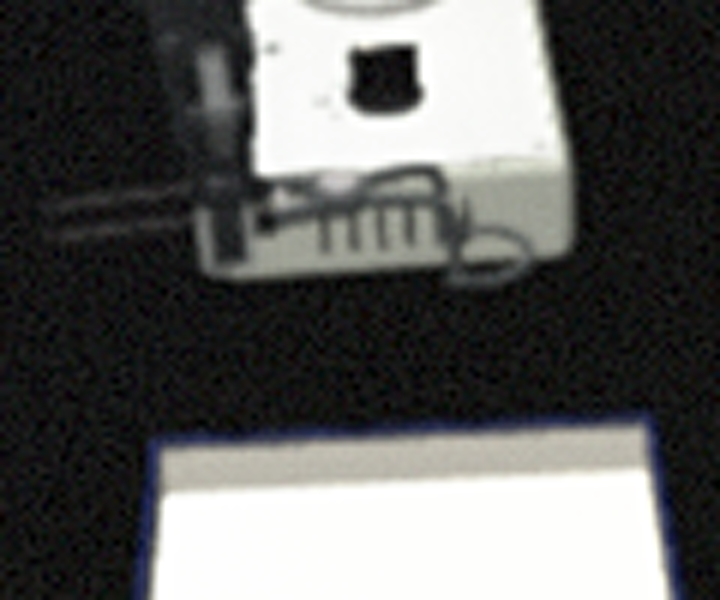

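View pics/top5.png

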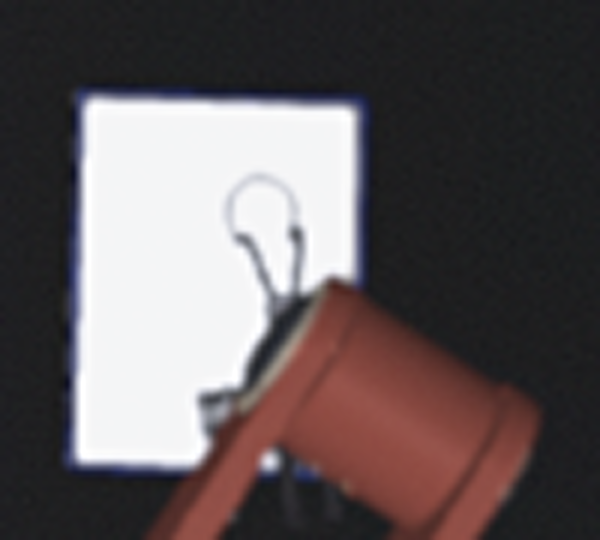

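```bash
python3 - <<'E'
from ov import *
f=lambda u,v:((u+.5)/6-.5+340,(v+.5)/6-.5+180)
g=lambda u,v:((u+.5)/6-.5+225,(v+.5)/6-.5+170)
T=np.array([.471,-.2288,.249])
ct=f(262,211);cs=np.array(g(490,256))
print("tri raw",tri(cs,ct),"corr",tri(cs+[.5,.9],ct))
for z in(.205,.209,.213): print(z,atz("top",ct,z),atz("side",cs,z),atz("side",cs+[.5,.9],z))
a=np.radians(6.4);u=np.array([np.cos(a),np.sin(a)])
r=atz("top",ct,.209)-T;v=np.array([-u[1],u[0]]);print("along",r[:2]@u,"lat",r[:2]@v)
for c,roi,fn in(("side",(225,170,120,100),"side5f"),("top",(340,180,100,90),"top5f")):
    G=T[:2]+0
    L=lambda *P:proj(c,[[*(G+p*u+q*v),w] for p,q,w in P])
    overlay(c,cv2.imread(f"pics/{fn}.png"),roi,6,[(circ(c,G+.11*u,.018,.209),(0,0,255)),(circ(c,G+.11*u,.0215,.209),(0,200,0)),(L((-.07,0,.249),(.05,0,.249)),(255,0,255))],f"pics/{c}5o.png")
E
```

```text
tri raw (array([ 0.5821, -0.216 ,  0.2087]), np.float64(0.0013725671513242382)) corr (array([ 0.5828, -0.2164,  0.2061]), np.float64(0.0024418683849091604))
0.205 [ 0.5817 -0.2165  0.205 ] [ 0.5832 -0.2105  0.205 ] [ 0.5842 -0.2148  0.205 ]
0.209 [ 0.5814 -0.216   0.209 ] [ 0.5828 -0.2164  0.209 ] [ 0.5837 -0.2207  0.209 ]
0.213 [ 0.5812 -0.2154  0.213 ] [ 0.5824 -0.2223  0.213 ] [ 0.5833 -0.2266  0.213 ]
along 0.11118921701588733 lat 0.0004221515704758652
```

View pics/side5o.png

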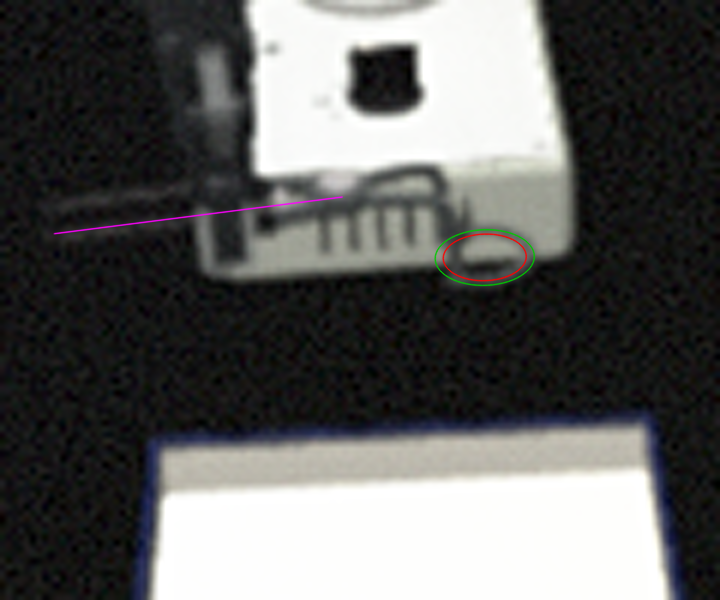

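View pics/top5o.png

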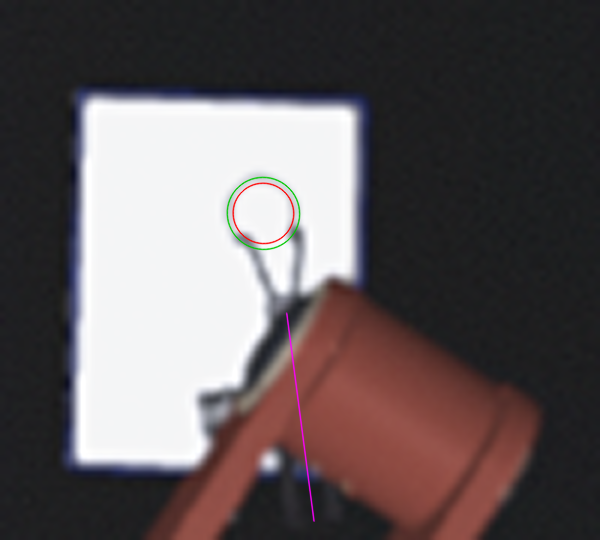

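```bash
python3 to.py .441 .2632 .225 186.4
```

```text
t 13.1 pos [ 0.469 -0.228  0.245] yaw -173.58610388230437 F [ 0.355 -0.205 -2.755] w 0.3912670375591429
delta units (cur frame) [-0.889 16.37   0.663] rot units [ 0.004 -0.006  0.003] delta in target frame [-0.884 16.371  0.657]
```

```bash
python3 -m crank '[{"angular":[0,0,0],"delta_pos":[-0.05,0.5,0],"gripper":0.1},{"angular":[0,0,0],"delta_pos":[-0.05,0.96,0],"gripper":0.1},{"angular":[0,0,0],"delta_pos":[-0.05,0.96,0],"gripper":0.1},{"angular":[0,0,0],"delta_pos":[-0.05,0.96,0],"gripper":0.1},{"angular":[0,0,0],"delta_pos":[-0.05,0.96,0],"gripper":0.1},{"angular":[0,0,0],"delta_pos":[-0.05,0.96,0],"gripper":0.1},{"angular":[0,0,0],"delta_pos":[-0.05,0.96,0],"gripper":0.1},{"angular":[0,0,0],"delta_pos":[-0.05,0.96,0],"gripper":0.1},{"angular":[0,0,0],"delta_pos":[-0.05,0.96,0],"gripper":0.1},{"angular":[0,0,0],"delta_pos":[-0.05,0.96,0],"gripper":0.1},{"angular":[0,0,0],"delta_pos":[-0.05,0.96,0],"gripper":0.1},{"angular":[0,0,0],"delta_pos":[-0.05,0.96,0],"gripper":0.1}]'
python3 to.py .441 .2632 .225 186.4
```

```text
time: 14.6
tool_pos: [0.4491, 0.1053, 0.2435]
tool_rot: [-0.002, -0.056, 0.998, 0.0]
contact_force: [0.8, 0.1, -1.9]
gripper_width: 0.391
t 14.6 pos [0.449 0.105 0.243] yaw -173.5529890575161 F [ 0.807  0.111 -1.873] w 0.39072089034296614
delta units (cur frame) [-0.325  5.26   0.618] rot units [ 0.007 -0.035  0.009] delta in target frame [-0.319  5.26   0.616]
```

```bash
python3 -m crank '[{"angular":[0,0,0],"delta_pos":[-0.05,0.96,0],"gripper":0.1},{"angular":[0,0,0],"delta_pos":[-0.05,0.96,0],"gripper":0.1},{"angular":[0,0,0],"delta_pos":[-0.05,0.96,0],"gripper":0.1},{"angular":[0,0,0],"delta_pos":[-0.05,0.96,0],"gripper":0.1},{"angular":[0,0,0],"delta_pos":[-0.05,0.8,0.2],"gripper":0.1},{"angular":[0,0,0],"delta_pos":[0,0.6,0.3],"gripper":0.1},{"angular":[0,0,0],"delta_pos":[0,0,0],"gripper":0.1},{"angular":[0,0,0],"delta_pos":[0,0,0],"gripper":0.1}]'
python3 to.py .441 .2632 .21 186.4
```

```text
time: 15.6
tool_pos: [0.4401, 0.2604, 0.2298]
tool_rot: [-0.0, -0.056, 0.998, -0.0]
contact_force: [-0.2, 0.3, -1.0]
gripper_width: 0.388
t 15.6 pos [0.44 0.26 0.23] yaw -173.59357144645023 F [-0.179  0.252 -0.987] w 0.3878017595459396
delta units (cur frame) [-0.04   0.092  0.66 ] rot units [-0.008 -0.011  0.001] delta in target frame [-0.039  0.091  0.66 ]
```

```bash
python3 -m crank '[{"angular":[0,0,0],"delta_pos":[-0.04,0.09,0.5],"gripper":0.1},{"angular":[0,0,0],"delta_pos":[0,0,0.4],"gripper":0.1},{"angular":[0,0,0],"delta_pos":[0,0,0],"gripper":0.1},{"angular":[0,0,0],"delta_pos":[0,0,0],"gripper":0.1},{"angular":[0,0,0],"delta_pos":[0,0,0],"gripper":0.1}]'
cat > look.py <<'E'
from ov import *
n=sys.argv[1]
st=state();T=st["tool_pos"]; 
s=grab_frame("side")[:,:,::-1].copy();t=grab_frame("top")[:,:,::-1].copy()
T2=state()["tool_pos"];print(st["time"],T,T2,st["contact_force"])
a=np.radians(6.4);u=np.array([np.cos(a),np.sin(a)]);v=np.array([-u[1],u[0]])
for c,im_,roi in(("side",s,(235,120,100,75)),("top",t,(220,190,90,75))):
    cv2.imwrite(f"pics/{c}{n}f.png",im_)
    cv2.imwrite(f"pics/{c}{n}.png",cv2.resize(im_[roi[1]:roi[1]+roi[3],roi[0]:roi[0]+roi[2]],None,fx=8,fy=8,interpolation=cv2.INTER_CUBIC))
    G=T[:2]
    L=lambda *P:proj(c,[[*(G+p*u+q*v),w] for p,q,w in P])
    overlay(c,im_,roi,8,mixpolys(c,.5515,.211,0,0)+[(circ(c,G+.1112*u,.0195,T[2]-.04),(255,0,255)),(L((-.07,0,T[2]),(.05,0,T[2])),(255,0,255))],f"pics/{c}{n}o.png")
E
python3 look.py 6
```

```text
time: 16.23
tool_pos: [0.4417, 0.2636, 0.2039]
tool_rot: [0.001, -0.056, 0.998, 0.0]
contact_force: [0.1, 0.4, -2.1]
gripper_width: 0.386
16.225 [0.4417 0.2636 0.2039] [0.4416 0.2637 0.2039] [ 0.1411  0.422  -2.0838]
```

View pics/side6.png

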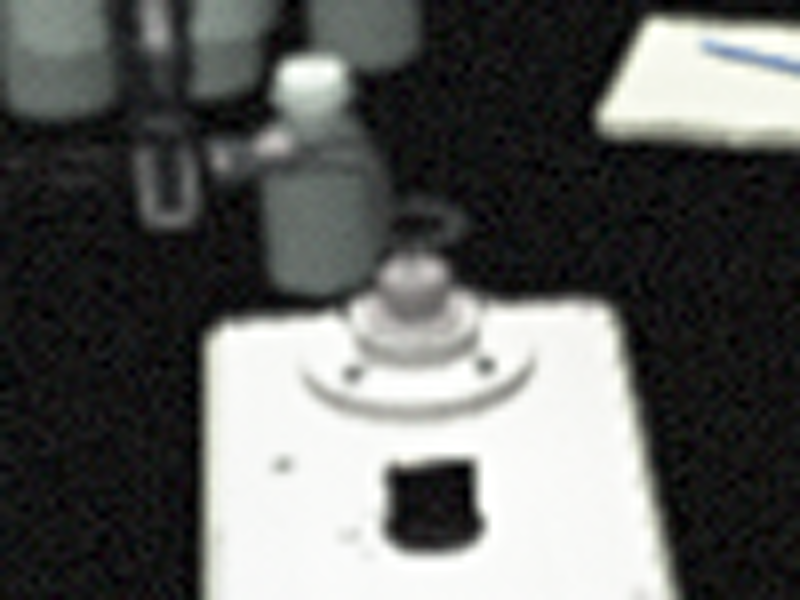

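View pics/side6o.png

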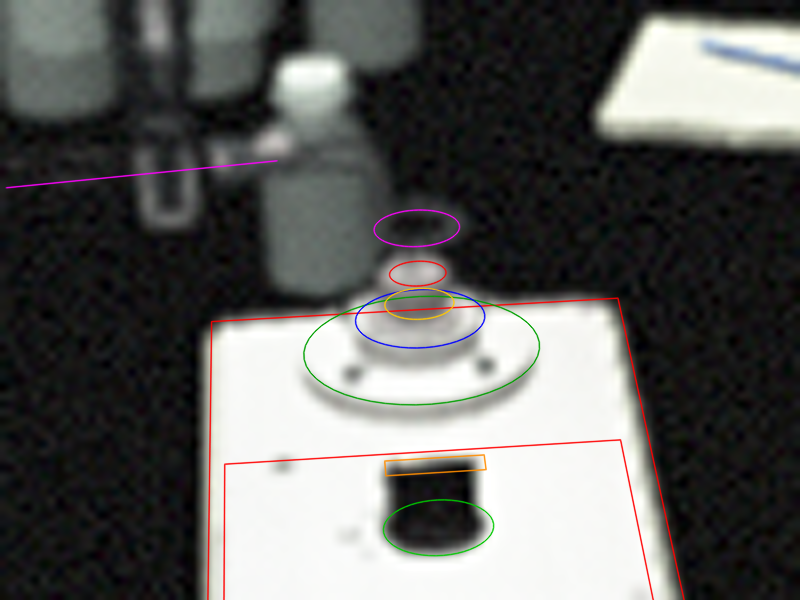

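View pics/top6.png

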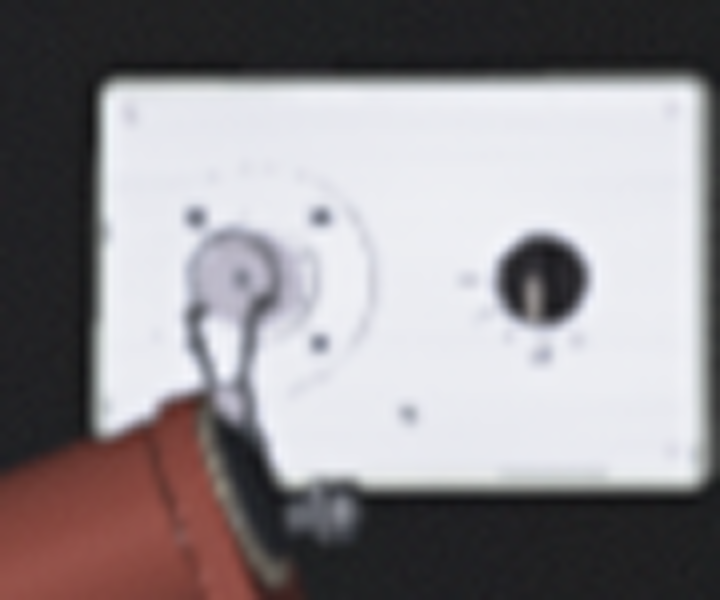

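View pics/top6o.png

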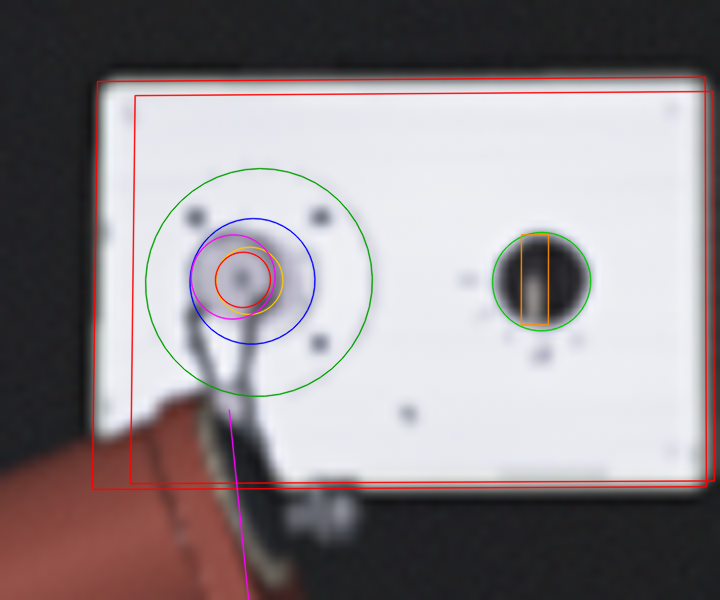

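```bash
python3 - <<'E'
import cv2,numpy as np
s=cv2.imread("pics/side6f.png");t=cv2.imread("pics/top6f.png")
a=cv2.resize(s[140:172,268:308],None,fx=16,fy=16,interpolation=cv2.INTER_CUBIC)
a=(255*(a/255.)**.5).astype(np.uint8)
b=cv2.resize(t[212:242,238:270],None,fx=20,fy=20,interpolation=cv2.INTER_CUBIC).astype(float)
b=np.clip((b-60)*1.3,0,255).astype(np.uint8)
cv2.imwrite("pics/e_s.png",a);cv2.imwrite("pics/e_t.png",b)
E
```

```text
(no output)
```

View pics/e_s.png

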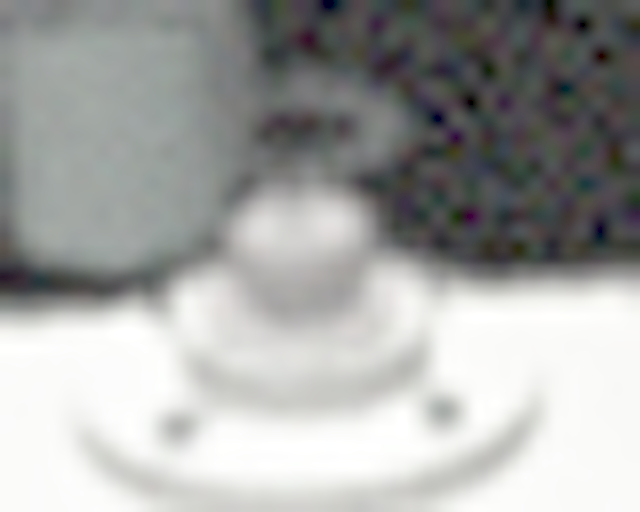

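View pics/e_t.png

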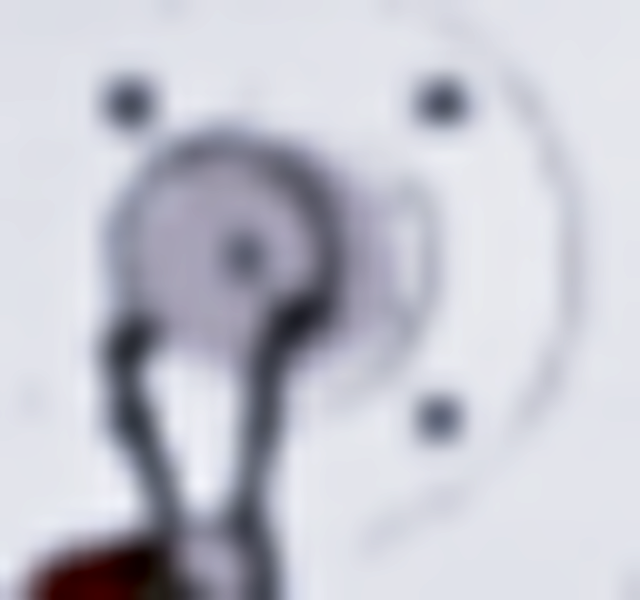

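```bash
python3 - <<'E'
from ov import *
f=lambda u,v:((u+.5)/20-.5+238,(v+.5)/20-.5+212)
g=lambda u,v:((u+.5)/16-.5+268,(v+.5)/16-.5+140)
print("ring",atz("top",f(224,249),.1639),atz("top",f(224,249),.1589),"shaft",atz("top",f(244,255),.141), "hub", (atz("top",f(129,103),.102)+atz("top",f(440,417),.102))/2)
print("side ring",atz("side",g(321,118),.1639),"shaft", atz("side",g(300,198),.141))
E
```

```text
ring [0.5528 0.2757 0.1639] [0.5529 0.2768 0.1589] shaft [0.5523 0.2766 0.141 ] hub [0.5525 0.2765 0.102 ]
side ring [0.5562 0.2852 0.1639] shaft [0.5506 0.2913 0.141 ]
```

```bash
python3 -m crank '[{"angular":[0,0,0],"delta_pos":[0.015,0,0.15],"gripper":0.1},{"angular":[0,0,0],"delta_pos":[0,0,0.15],"gripper":0.1},{"angular":[0,0,0],"delta_pos":[0,0,0.15],"gripper":0.1},{"angular":[0,0,0],"delta_pos":[0,0,0.1],"gripper":0.1},{"angular":[0,0,0],"delta_pos":[0,0,0.1],"gripper":0.1},{"angular":[0,0,0],"delta_pos":[0,0,0],"gripper":0.1},{"angular":[0,0,0],"delta_pos":[0,0,0],"gripper":0.1}]'
python3 look.py 7
```

```text
time: 17.2
tool_pos: [0.441, 0.2635, 0.184]
tool_rot: [0.0, -0.056, 0.998, 0.0]
contact_force: [-0.9, 0.3, -2.0]
gripper_width: 0.386
17.2 [0.441  0.2635 0.184 ] [0.441  0.2635 0.184 ] [-0.856   0.2969 -2.0474]
```

```bash
python3 - <<'E'
import cv2,numpy as np
s=cv2.imread("pics/side7f.png");t=cv2.imread("pics/top7f.png")
a=cv2.resize(s[140:172,268:308],None,fx=16,fy=16,interpolation=cv2.INTER_CUBIC)
a=(255*(a/255.)**.7).astype(np.uint8)
b=cv2.resize(t[212:242,238:270],None,fx=16,fy=16,interpolation=cv2.INTER_CUBIC).astype(float)
b=np.clip((b-60)*1.3,0,255).astype(np.uint8)
cv2.imwrite("pics/e_s7.png",a);cv2.imwrite("pics/e_t7.png",b)
E
```

```text
(no output)
```

View pics/e_s7.png

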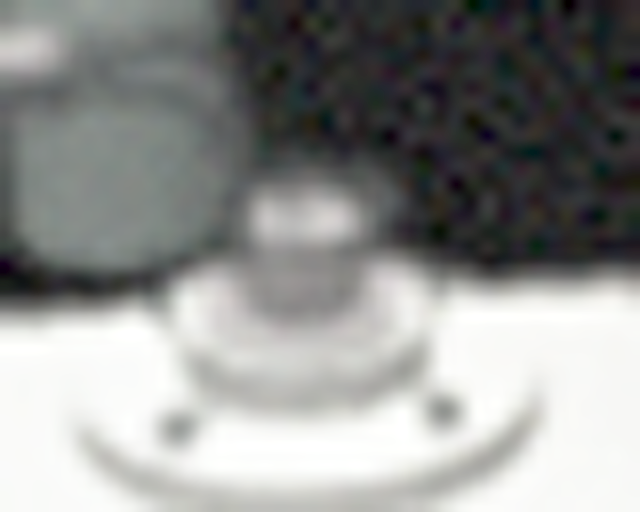

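View pics/e_t7.png

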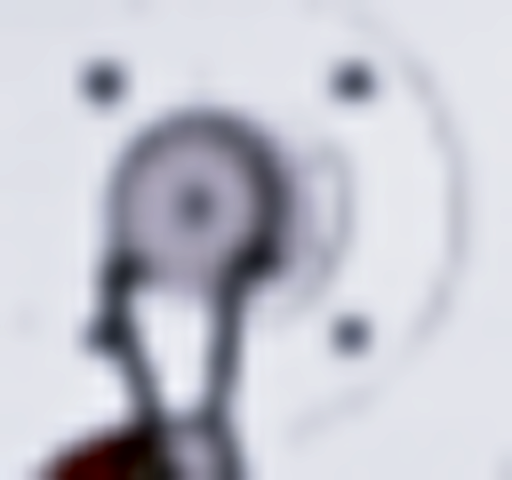

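```bash
python3 -m crank '[{"angular":[0,0,0],"delta_pos":[0,0,0.07],"gripper":0.1},{"angular":[0,0,0],"delta_pos":[0,0,0.07],"gripper":0.1},{"angular":[0,0,0],"delta_pos":[0,0,0.07],"gripper":0.1},{"angular":[0,0,0],"delta_pos":[0,0,0],"gripper":0.1},{"angular":[0,0,0],"delta_pos":[0,0,0],"gripper":0.1}]'
python3 -m crank '[{"angular":[0,0,0],"delta_pos":[0,0,0.07],"gripper":0.1},{"angular":[0,0,0],"delta_pos":[0,0,0.07],"gripper":0.1},{"angular":[0,0,0],"delta_pos":[0,0,0],"gripper":0.1},{"angular":[0,0,0],"delta_pos":[0,0,0],"gripper":0.1}]'; python3 -c "
from h import *;print(state()['ft_torque'],state()['contact_force'])"
```

```text
time: 17.92
tool_pos: [0.4409, 0.2635, 0.1775]
tool_rot: [0.0, -0.056, 0.998, -0.0]
contact_force: [0.1, -0.5, -1.8]
gripper_width: 0.391
time: 18.42
tool_pos: [0.4409, 0.2635, 0.1733]
tool_rot: [-0.0, -0.056, 0.998, -0.0]
contact_force: [0.8, 0.8, -2.6]
gripper_width: 0.39
[ 0.00872107  0.03962186 -0.00581756] [ 0.84937703  0.796658   -2.64096975]
```

```bash
python3 -m crank '[{"angular":[0,0,0],"delta_pos":[0,0,0.07],"gripper":0.1},{"angular":[0,0,0],"delta_pos":[0,0,0.07],"gripper":0.1},{"angular":[0,0,0],"delta_pos":[0,0,0.03],"gripper":0.1},{"angular":[0,0,0],"delta_pos":[0,0,0],"gripper":0.1},{"angular":[0,0,0],"delta_pos":[0,0,0],"gripper":0.1}]'; python3 -c "
from h import *;print(state()['ft_torque'],state()['contact_force'],state()['tool_pos'])"
python3 look.py 8
```

```text
time: 19.05
tool_pos: [0.4409, 0.2635, 0.1683]
tool_rot: [0.0, -0.056, 0.998, 0.0]
contact_force: [0.4, -0.2, -1.2]
gripper_width: 0.386
[-0.06362115 -0.00117195 -0.00474369] [ 0.41015503 -0.22899019 -1.23118017] [0.44092279 0.26349827 0.16825401]
19.05 [0.4409 0.2635 0.1683] [0.441  0.2635 0.1683] [ 0.4102 -0.229  -1.2312]
```

```bash
python3 - <<'E'
import cv2,numpy as np
s=cv2.imread("pics/side8f.png");t=cv2.imread("pics/top8f.png")
a=cv2.resize(s[125:172,245:308],None,fx=12,fy=12,interpolation=cv2.INTER_CUBIC)
a=(255*(a/255.)**.7).astype(np.uint8)
b=cv2.resize(t[212:242,238:270],None,fx=16,fy=16,interpolation=cv2.INTER_CUBIC).astype(float)
b=np.clip((b-60)*1.3,0,255).astype(np.uint8)
cv2.imwrite("pics/e_s8.png",a);cv2.imwrite("pics/e_t8.png",b)
E
```

```text
(no output)
```

View pics/e_s8.png

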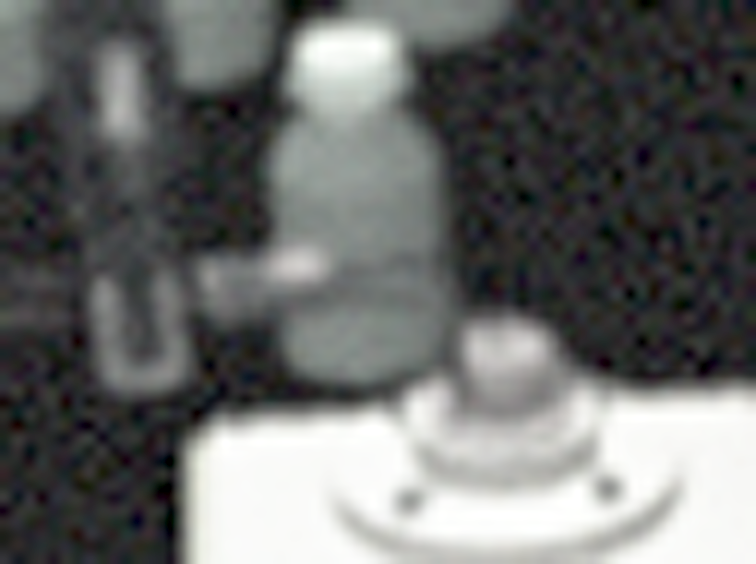

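View pics/e_t8.png

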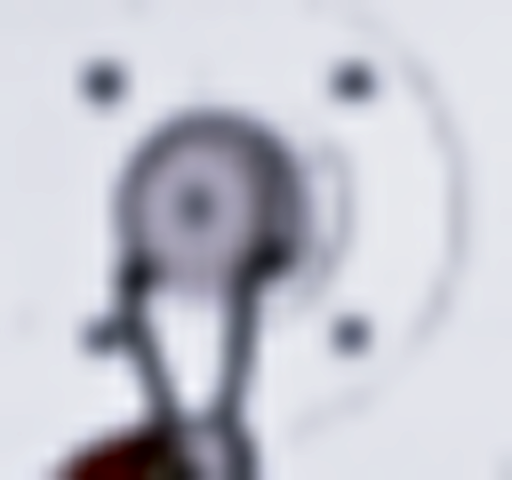

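```bash
python3 -m crank '[{"angular":[0,0,0],"delta_pos":[0,0,0.06],"gripper":0.1},{"angular":[0,0,0],"delta_pos":[0,0,0.04],"gripper":0.1},{"angular":[0,0,0],"delta_pos":[0,0,0],"gripper":0.1},{"angular":[0,0,0],"delta_pos":[0,0,0],"gripper":0.1}]'; python3 -c "
from h import *;print(state()['ft_torque'],state()['contact_force'],state()['tool_pos'])"
```

```text
time: 19.65
tool_pos: [0.4409, 0.2635, 0.1652]
tool_rot: [0.0, -0.056, 0.998, 0.0]
contact_force: [0.1, 0.6, -2.2]
gripper_width: 0.392
[-0.00691691  0.09844996  0.04591744] [ 0.12514548  0.64079195 -2.19003717] [0.44092676 0.26351388 0.16522746]
```

```bash
python3 -m crank '[{"angular":[0,0,0],"delta_pos":[0,0,0.03],"gripper":0.1},{"angular":[0,0,0],"delta_pos":[0,0,0.0],"gripper":0.1},{"angular":[0,0,0],"delta_pos":[0,0,0],"gripper":0.1}]'; python3 -c "
from h import *;print(state()['ft_torque'],state()['contact_force'],state()['tool_pos'])"
```

```text
time: 20.02
tool_pos: [0.4409, 0.2635, 0.1643]
tool_rot: [-0.0, -0.056, 0.998, 0.0]
contact_force: [-0.8, -0.6, -1.0]
gripper_width: 0.39
[-0.00598236  0.05041958  0.01453198] [-0.79401095 -0.58256111 -1.01762361] [0.4408945  0.26349709 0.16430849]
```

```bash
for i in 1 2; do python3 -m crank '[{"angular":[0,0,0],"delta_pos":[0,0,0.02],"gripper":0.1},{"angular":[0,0,0],"delta_pos":[0,0,0],"gripper":0.1},{"angular":[0,0,0],"delta_pos":[0,0,0],"gripper":0.1}]' | grep -E 'tool_pos|force'; done
```

```text
tool_pos: [0.4409, 0.2635, 0.1637]
contact_force: [-1.0, 0.8, -1.4]
tool_pos: [0.441, 0.2635, 0.1632]
contact_force: [-0.3, 0.2, -0.8]
```

```bash
for i in 1 2; do python3 -m crank '[{"angular":[0,0,0],"delta_pos":[0,0,0.02],"gripper":0.1},{"angular":[0,0,0],"delta_pos":[0,0,0],"gripper":0.1},{"angular":[0,0,0],"delta_pos":[0,0,0],"gripper":0.1}]' | grep -E 'tool_pos|force'; done
```

```text
tool_pos: [0.441, 0.2636, 0.1627]
contact_force: [-0.6, -0.4, 0.1]
tool_pos: [0.441, 0.2636, 0.1621]
contact_force: [-1.0, -1.1, 1.5]
```

```bash
python3 -m crank '[{"angular":[0,0,0],"delta_pos":[0,0,-0.05],"gripper":0.1},{"angular":[0,0,0],"delta_pos":[0,0,0],"gripper":0.1},{"angular":[0,0,0],"delta_pos":[0,0,0],"gripper":0.1},{"angular":[0,0,0],"delta_pos":[0,0,0],"gripper":0.1}]'; python3 look.py 9;python3 - <<'E'
import cv2,numpy as np
t=cv2.imread("pics/top9f.png")
b=cv2.resize(t[212:242,238:270],None,fx=20,fy=20,interpolation=cv2.INTER_CUBIC).astype(float)
b=np.clip((b-60)*1.3,0,255).astype(np.uint8)
cv2.imwrite("pics/e_t9.png",b)
E
```

```text
time: 22.02
tool_pos: [0.4408, 0.2634, 0.1632]
tool_rot: [-0.0, -0.056, 0.998, -0.0]
contact_force: [0.1, -0.8, -1.6]
gripper_width: 0.392
22.025 [0.4408 0.2634 0.1632] [0.4408 0.2634 0.1632] [ 0.0838 -0.7999 -1.5692]
```

View pics/e_t9.png

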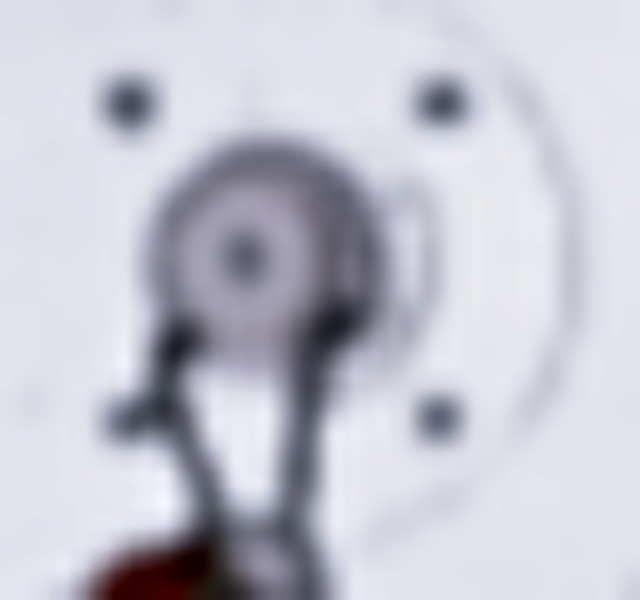

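View pics/side9o.png

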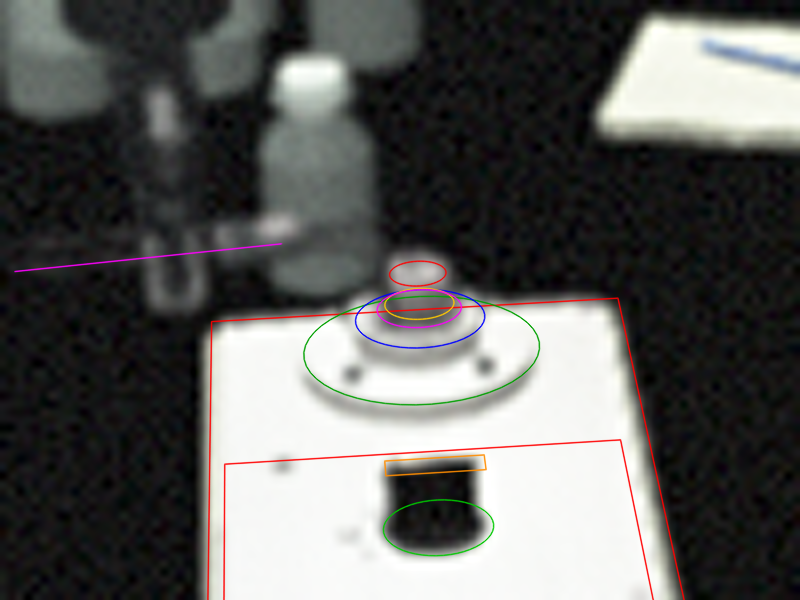

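```bash
python3 - <<'E'
from ov import *
a=np.radians(6.4);u=np.array([np.cos(a),np.sin(a)])
def pr(T,roi,S):
    q=proj("side",[[*(np.array(T[:2])+p*u),T[2]+z] for p,z in((-.072,0),(.05,0),(.05,.006),(.111,-.04))])
    return ((q-roi+.5)*S-.5)
print("p4",pr((.4715,-.2296,.0446),(225,220),6))
print("p5",pr((.4705,-.2285,.248),(225,170),6))
print("p9",pr((.4408,.2634,.1632),(235,120),8))
s=cv2.imread("pics/side9f.png");x=cv2.resize(s[135:165,225:300],None,fx=10,fy=10,interpolation=cv2.INTER_CUBIC)
cv2.imwrite("pics/e_s9.png",(255*(x/255.)**.45).astype(np.uint8))
s=cv2.imread("pics/side5f.png");x=cv2.resize(s[190:225,225:325],None,fx=8,fy=8,interpolation=cv2.INTER_CUBIC)
cv2.imwrite("pics/e_s5.png",(255*(x/255.)**.45).astype(np.uint8))
E
```

```text
p4 [[102.9525 308.27  ]
 [367.7285 267.3049]
 [367.079  257.448 ]
 [498.2778 311.5049]]
p5 [[ 47.8333 235.6347]
 [341.0194 198.232 ]
 [340.2209 186.224 ]
 [485.406  257.8892]]
p9 [[  9.6056 271.5716]
 [281.2247 243.3048]
 [280.2847 231.2764]
 [418.3713 308.0064]]
```

View pics/e_s9.png

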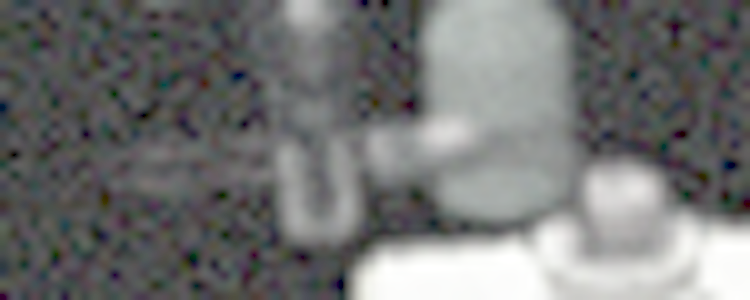

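View pics/e_s5.png

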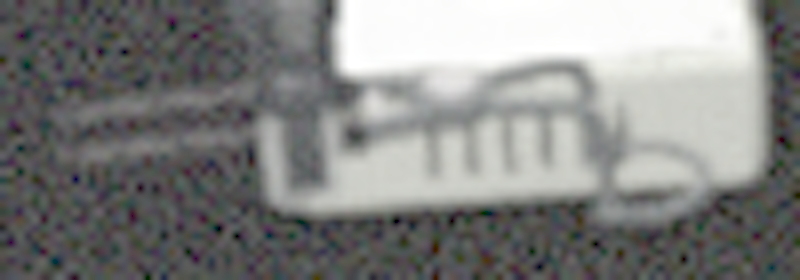

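```bash
python3 - <<'E'
from ov import *
f=lambda u,v:((u+.5)/20-.5+238,(v+.5)/20-.5+212)
sh=atz("top",f(243,256),.141);print("shaft",sh)
q=proj("top",[[sh[0],sh[1],z] for z in(.123,.102)]);print((q-[238,212]+.5)*20-.5, "hub bolts mid",(129+440)/2,(103+417)/2)
for r in(.018,.0215):
    c=(circ("top",sh,r,.123)-[238,212]+.5)*20-.5;print(r,c.min(0),c.max(0))
im_=cv2.imread("pics/top9f.png")
G=np.array([.4408,.2634]);a=np.radians(6.4);u=np.array([np.cos(a),np.sin(a)])
overlay("top",im_,(238,212,32,30),20,[(circ("top",sh,.018,.123),(0,0,255)),(circ("top",sh,.0215,.123),(0,200,0))],"pics/e_t9o.png")
E
```

```text
shaft [0.5521 0.2768 0.141 ]
[[261.6994 258.734 ]
 [282.9585 261.8422]] hub bolts mid 284.5 260.0
0.018 [167.6763 164.3231] [355.7243 353.2215]
0.0215 [149.3988 145.9865] [374.0129 371.6149]
```

View pics/e_t9o.png

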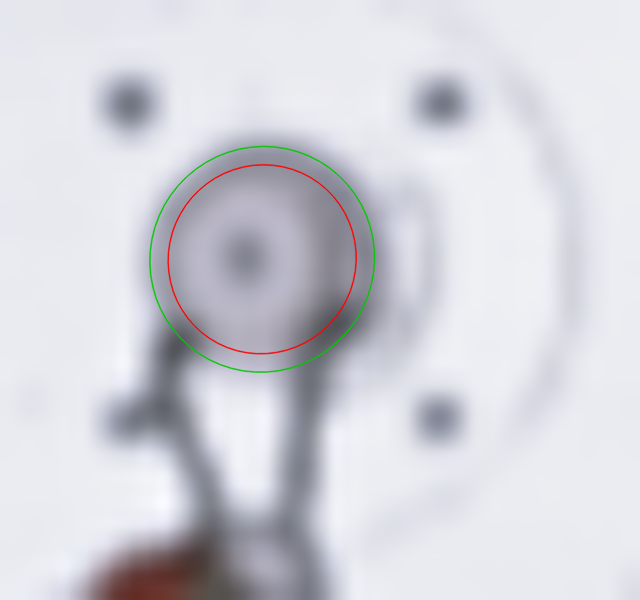

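```bash
python3 -m crank '[{"angular":[0,0,0],"delta_pos":[0.017,0,0],"gripper":0.1},{"angular":[0,0,0],"delta_pos":[0,0,0],"gripper":0.1},{"angular":[0,0,0],"delta_pos":[0,0,0],"gripper":0.1},{"angular":[0,0,0],"delta_pos":[0,0,0],"gripper":0.1}]'; python3 -c "
from h import *;s=state();print(s['tool_pos'],s['contact_force'],s['ft_torque'],s['gripper_width'],s['time'])"
```

```text
time: 22.62
tool_pos: [0.4403, 0.2634, 0.1633]
tool_rot: [-0.0, -0.056, 0.998, -0.0]
contact_force: [-0.3, 0.1, -1.2]
gripper_width: 0.39
[0.44026307 0.2634403  0.16334464] [-0.30031835  0.14984488 -1.16166636] [-0.05237573  0.04019419  0.04860809] 0.3898546775894423 22.625
```

```bash
python3 -c "
from plant import *;print(job_done())"
```

```text
the job is handed in; nothing more can be done
None
```

I turned the selector to off and let it go. I then took the pliers by both handles, squeezed them to the stop, slid the ring over the shaft end and handed the job in with the ring held at the groove. I handed in at about 22.6 s of the 58 s allowed; `job_done()` gives no verdict.

What the last checks showed:
- **Selector:** the top picture, taken after letting go, shows the pointer on the hollow circle.
- **Spread and grip:** the gripper opening held at 0.39 throughout. That reads about 33 mm against the 36 mm expected at the stop, but the reading also came out about 1 mm low on the knob. The ring measured about 39 mm across the middle of its band, which fits a full spread.
- **Height:** I met no side force on the way down. I felt the washer at a TCP height of about 0.163 m with about 3 N, then backed off. That puts the ring at roughly mid-groove with no measurable load.
- **Centring:** the top camera showed the ring about 1 mm too far along +x, so I moved it back 0.5 mm. I took no picture after that shift.
- **Bystanders:** I did not go near the bottles or the mortar, but I did not measure their positions at the end.

Where the checks disagreed:
- **Side camera, offset:** it sits about 1 pixel (3–4 mm) off the top camera, so I trusted the top camera and the contact forces.
- **Side camera, level:** its pictures suggest the pliers may be nose-down by 0.01 to 0.03 rad, which is within the 0.1 rad limit.
- **Side camera, height:** it also suggests the pliers sit about 3 mm higher in the fingers than I assumed. The washer contact height does not support that.

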